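# Lock the air filter cartridge into its sprung bayonet socket

## Task

Fit the filter cartridge into the bayonet socket of the bench air unit: feel for the two slots with its cross pin, push it in gently against the spring, twist it a quarter turn clockwise (seen from above) and let the spring lift it into its locking notches, then let go. Never press or twist it against the socket with more than about 30 N, and leave the other things on the bench where they stand.

Things in the scene. Friction and masses are not known exactly. Their poses are not given: they have to be found in the camera images.
- cartridge_mid (a point): Centre (55 mm above the foot) of the loose filter cartridge, 110 mm tall, 0.18 kg give or take a fifth, standing upright on the bench; z up along it. Aluminium spigot 43 mm in diameter, 46 mm long, its foot tapered to 37 mm over the lowest 5 mm; above it a flange 54 mm in diameter from 46 to 60 mm up, then the grip. A half turn about z makes no difference.
- cartridge_grip (a point): Point to take the cartridge, on its axis 35 mm above its centre: middle of the flat-sided grey grip that reaches from 60 to 110 mm above the foot, 44 mm along this point's x and 24 mm along its y (close the fingers along y). Axes as cartridge_mid.
- cartridge_pin (a point): Middle of the brass cross pin, on the cartridge's axis 16 mm above the foot (39 mm below the centre). The pin, 7 mm in diameter, goes through the spigot along this point's x axis; its round ends stand 27 mm from the axis on both sides.
- socket_mouth (a point): Centre of the open mouth of the bayonet socket, level with its rim, 52 mm above the bench; z up. Round aluminium collar 77 mm in diameter, bore 47 mm. Two opposite slots, each 10 mm wide, are cut through its 10 mm thick rim for the pin; they lie near this point's +x and -x, but the collar is clamped turned by up to 0.45 rad either way: visible, not in these axes.
- socket_base (a point): Centre of the underside of the fixed grey base plate, 116 x 116 x 10 mm, on the bench under the collar; brass pipe stubs stick out along +y and -y to 70 mm from the axis, 24 mm up. Off the slots the pin rides on the rim, the cartridge's centre then 42.5 mm above the mouth; when the pin finds the slots the cartridge can sink.
- socket_spring (a point): Centre of the top of the spring plate in the bore, unpressed, 18 mm below the mouth. It meets the foot when the cartridge's centre is 37 mm above the mouth: 4.4 N there, 0.5 N more per mm. The pin can turn under the rim when the centre is 25.5 mm or less above the mouth (10 N); hard bottom at 22.5 mm (11.5 N).
- socket_lock (a point): Point on the axis where the middle of the pin lies when locked, 8.5 mm below the mouth. Pushed in, the pin turns only clockwise seen from above, to an end stop a quarter turn (90 degrees, play about 4 either way) from the slots; let up there, the spring lifts it 5 mm into notches under the rim: the cartridge's centre then 30.5 to 31.5 mm above the mouth.
- former_j: Bystander: small turned wooden former, 62 mm in diameter, 55 mm tall; origin under its centre.
- oil_can: Bystander: oil can with a thin upright spout, 72 x 85 x 186 mm; origin under its centre.
- tin_box: Bystander: flat hinged tin, shut, 57 x 87 x 23 mm; origin under its centre.
Not all that is in view belongs to the job. Leave any pink or turquoise look-alike of the part that bears cartridge_mid alone.

How it is judged:
By the outcome, as a careful person would: the job done as asked, in the order asked, and still so for the second after the job is handed in, with the robot touching nothing.
It also fails if it takes over 72 s, if anything falls off the work surface, if the arm or the gripper's body presses on something with over 40 N, if the wrist force passes 120 N, or if a joint passes its speed limit or range.

## Robot

A 6-joint arm with a two-finger parallel gripper is mounted at the origin on a cart in front of the work surface, level with it; the furniture and walls round the work are solid. World frame = base frame: x ahead of the robot, y to its left, z up, the work surface at z = 0. Lengths are in m, angles in rad, forces in N, time in s.
With the tool pointing down it reaches from about 0.35 to 0.975 m from the base axis. Payload 4.9 kg.
Tool frame: the origin (TCP) lies between the finger pads; the fingertips stand 11 mm ahead of it and the grasp point (between the pads) lies 8 mm behind it; z points along the fingers, y is the direction in which the jaws open and shut (so a half turn about z gives the same grasp; the last joint's range is limited). The gripper opens to 85 mm and grips with 20 to 120 N. Pads are 22 mm wide; open, the fingers measure 114 mm over their backs; the gripper's body (76 mm by 85 mm) begins 54 mm behind the grasp point. The pads swing forward as they close: fully open they stand 13 mm farther back than shut.
Start: joints at [-1.276, 0.053, 1.613, -0, 1.476, -0.119], TCP at [0.251, -0.572, 0.242] pointing down, gripper open.
Joint ranges: [-3.01, 3.01], [-1.01, 2.22], [0.06, 2.58], [-1.02, 4.17], [0.09, 2.62], [-3.14, 3.14]. Speed limits (rad/s): [2.57, 2.57, 3.14, 3.14, 3.14, 3.14].

## Interface

Orientations are given as a unit quaternion [w, x, y, z].
In Python, from rig import bot gives the robot as it stands.
- The arm moves only by the tool send_rows, never from a script. Its argument "motion" is a list that holds one entry, the list of rows, each a list of 4 numbers: the shift along the tool's x, y, z in m, then the turn about the tool's z in degrees. In form: [[[dx, dy, dz, turn], ...]]. A call has 1 to 20 rows; each row shifts and turns the pose as measured when the row begins, along the tool's axes as they then stand; what a row does not reach is not made up. A row lasts 1/10 s, in which the tool goes at most 50 mm and 8.59 degrees, less where a joint would pass 70% of its speed; a pose out of reach is approached as far as the arm can. A call is refused whole if a number of a shift passes 0.05 or a number of a turn 8.59, either way. A call with a gripper value outside its range is refused whole. "gripper" is the opening in per cent of the stroke, from 0 (shut) to 100 (fully open), set as the call begins (left out, the last holds). The fingers move at their own pace and stop on an object; "squeeze" is the grip in N (left out, the last holds). Time passes only in rows, so rows that do not move let the fingers close. It gives the time, the measured TCP pose, the force and the opening at its end, in the units of the state.
- bot.observe(): the state, without advancing time (a new reading comes with each control period).
- bot.grab_frame(name): name is "scene" or "top" or "wrist"; returns the picture (480x640x3 uint8, blue, green, red); there is no depth.
- bot.calibration(name): a dict with "K" (3x3 intrinsics, pixels), "extrinsics" (4x4, takes a point from camera to world coordinates); the wrist camera has in their place "hand_eye" (4x4, takes a point from camera to tool coordinates, whose origin is the TCP and whose axes are the flange's). Camera axes: x right, y down, z forward; pixel columns grow to the right and rows downward; lengths in m; the calibration is good to about 2 mm. The wrist camera is an equidistant fisheye: a pixel r from the principal point sees the ray r / f radians off the axis. A picture is of the moment at which its call begins: read the wrist's pose just before it. calibration takes no time and is no camera call.
- bot.hand_in(): hands the job in, once; it reports no verdict.
Trained networks look in the newest picture that a camera, given by its name, has taken for a name from the list of things; names that differ only in an ending like _2 or _b are one class to them, and where a whole thing is asked for, a point or a joint stands for the part that bears it (a point fixed in the world has none). Each returns a list of dicts, best first, with "score" (0 to 1); they miss things now and then, are a little off and sometimes report something else, mostly with a low value. They report only what shows in the picture. A call takes as long as a camera call. They do not tell look-alikes from the thing itself.
- bot.cut_out(label, camera): "pixels" (480x640 bool, what is visible of it) and "bbox" ([centre column, centre row, width, height] in pixels, round what is visible of it).
- bot.spot_point(label, camera): "position" ([row, column] in pixels: a listed point, or the origin of a listed thing).
The state is a dict: "time_s": time; "joints": joint angles; "joint_velocities": joint speeds; "joint_torque": joint torques, N m; "tcp_pos": TCP position; "ee_rot": TCP orientation; "force": force on the tool from outside, world axes, zero at the start; "ft_torque": the same for the moment, N m; "gripper_width": finger opening in m.
Only numpy, scipy, OpenCV 4.12 (cv2) and the standard library are available. Lean on these libraries where they do the work, as an engineer would, in place of code of your own. Each camera call takes 0.05 s, during which the arm holds its last target.

## Working session

There is one attempt and no reset: what is moved stays moved. The work goes in short steps, Python scripts to look and compute and a tool call to move; the robot and the scene stay as the last step left them, time stands still between calls to the robot, and variables do not carry over. Pictures are saved under pics/ and viewed, and the job is handed in when it is done.

Besides the shell and the picture viewer there is one more tool, called after "Call:" by a JSON object that holds its "name" and its "arguments", one argument or row to a line. send_rows: Moves the arm, as the interface text tells. Its arguments: {"type":"object","properties":{"motion":{"type":"array","items":{"type":"array","items":{"type":"array","items":{"type":"number"}}}},"gripper":{"type":"number"},"squeeze":{"type":"number"}},"required":["motion"]}

```bash
ls; mkdir -p pics
python3 - <<'E'
from rig import bot
import cv2,numpy as np
print(bot.observe())
for n in ["scene","top","wrist"]:
    im=bot.grab_frame(n); cv2.imwrite(f"pics/{n}0.png",im)
    c=bot.calibration(n); print(n,{k:np.round(np.array(v),4).tolist() if not isinstance(v,str) else v for k,v in c.items()})
    for l in ["cartridge_mid","cartridge_grip","cartridge_pin","socket_mouth","socket_base"]:
        print(l,[(np.round(d["position"],1).tolist(),round(float(d["score"]),2)) for d in bot.spot_point(l,n)])
E
```

```text
pics
{'time_s': 0.0, 'joints': array([-1.27598632e+00,  5.33584299e-02,  1.61429013e+00, -6.98577198e-06,
        1.47602346e+00, -1.19020872e-01]), 'joint_velocities': array([-3.66736873e-04,  2.58969607e-05, -5.68379671e-04, -1.70728026e-03,
        1.40371677e-03, -9.14721483e-04]), 'joint_torque': array([-4.79882565e-04, -3.93680871e+01, -3.70178139e+01, -2.00533132e-04,
        7.14257068e-03,  2.41883580e-08]), 'tcp_pos': array([ 0.25113441, -0.57166433,  0.24106435]), 'ee_rot': array([-1.03536502e-03,  9.78668670e-01,  2.05442334e-01, -9.47283728e-05]), 'force': array([-0.26442607, -0.6093868 ,  0.14323749]), 'ft_torque': array([-0.03861502,  0.01016483,  0.01937709]), 'gripper_width': 0.08522974793722511}
scene {'K': [[484.9672, 0.0, 312.6209], [0.0, 484.9672, 229.9494], [0.0, 0.0, 1.0]], 'extrinsics': [[0.7743, -0.4689, 0.425, 0.2676], [-0.6327, -0.5889, 0.5029, -0.5912], [0.0145, -0.6583, -0.7526, 0.7166], [0.0, 0.0, 0.0, 1.0]]}
cartridge_mid [([392.3, 350.2], 0.79), ([322.9, 334.7], 0.73), ([362.6, 280.6], 0.6)]
cartridge_grip [([310.2, 336.3], 0.88), ([381.1, 350.4], 0.88
[... 336 characters left out ...]
176, -0.0118, -0.1355], [0.0143, -0.1502, -0.9886, 0.9302], [0.0, 0.0, 0.0, 1.0]]}
cartridge_mid [([311.0, 457.5], 0.85), ([331.4, 408.5], 0.73)]
cartridge_grip [([278.0, 412.9], 0.71), ([311.9, 463.0], 0.68), ([338.4, 408.0], 0.6)]
cartridge_pin [([309.0, 451.5], 0.79), ([334.3, 402.3], 0.6), ([282.0, 403.7], 0.58)]
socket_mouth [([273.2, 307.5], 0.76)]
socket_base [([274.3, 307.3], 0.98)]
wrist {'K': [[371.6483, 0.0, 319.5676], [0.0, 371.6483, 239.7585], [0.0, 0.0, 1.0]], 'hand_eye': [[-0.0008, -0.9536, -0.3011, 0.0763], [1.0, -0.0008, 0.0, 0.0009], [-0.0003, -0.3011, 0.9536, -0.1321], [0.0, 0.0, 0.0, 1.0]]}
cartridge_mid []
cartridge_grip []
cartridge_pin []
socket_mouth []
socket_base []
```

View pics/scene0.png

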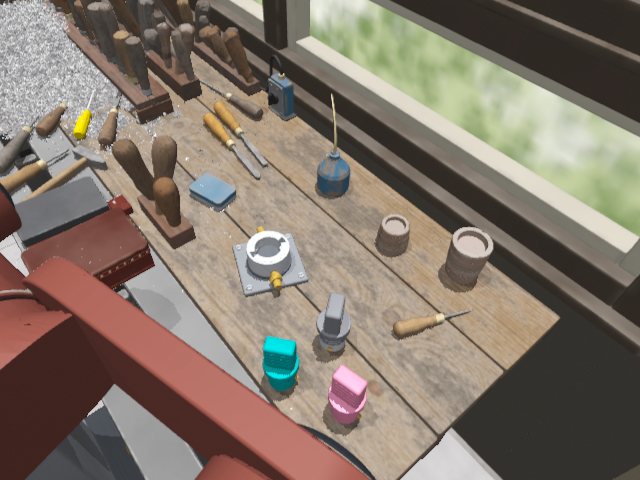

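View pics/top0.png

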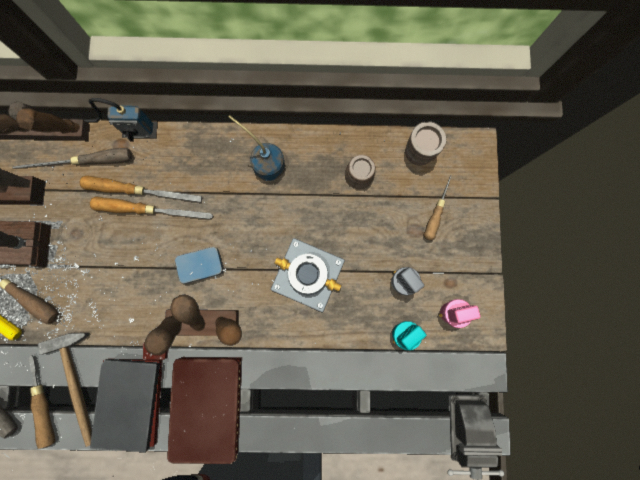

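View pics/wrist0.png

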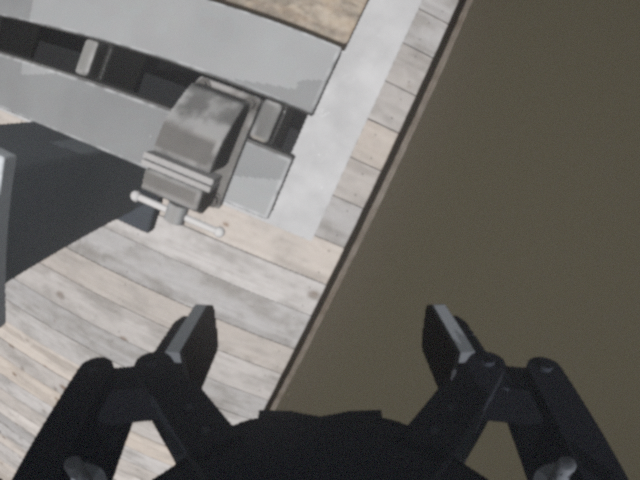

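The grey cartridge is at scene (334,322) and top (407,281). The pink and turquoise ones beside it are look-alikes. The socket is at scene (268,255) and top (308,273).

```bash
cat > h.py <<'E'
from rig import bot
import cv2,numpy as np
from scipy.spatial.transform import Rotation as R
def cam(n):
    c=bot.calibration(n); return np.array(c["K"]),np.array(c["extrinsics"])
def ray(n,u,v):
    K,E=cam(n); d=E[:3,:3]@np.linalg.inv(K)@[u,v,1]; return E[:3,3],d
def atz(n,u,v,z):
    o,d=ray(n,u,v); return o+d*(z-o[2])/d[2]
def proj(n,P):
    K,E=cam(n); p=(np.atleast_2d(P)-E[:3,3])@E[:3,:3]; q=p@K.T; return q[:,:2]/q[:,2:]
def tool():
    s=bot.observe(); w,x,y,z=s["ee_rot"]; return s,np.array(s["tcp_pos"]),R.from_quat([x,y,z,w]).as_matrix()
def wproj(P,p,Rm):
    c=bot.calibration("wrist"); K=np.array(c["K"]);H=np.array(c["hand_eye"])
    t=(np.atleast_2d(P)-p)@Rm; q=(t-H[:3,3])@H[:3,:3]
    r=np.hypot(q[:,0],q[:,1]); th=np.arctan2(r,q[:,2]); s=th/np.maximum(r,1e-9)
    return np.c_[K[0,0]*q[:,0]*s+K[0,2],K[1,1]*q[:,1]*s+K[1,2]]
def watz(u,v,z,p,Rm):
    c=bot.calibration("wrist"); K=np.array(c["K"]);H=np.array(c["hand_eye"])
    a=(np.array([u,v])-K[:2,2])/K[0,0]; th=np.hypot(*a); 
    d=np.array([*(a*np.sin(th)/max(th,1e-9)),np.cos(th)])
    o=Rm@H[:3,3]+p; d=Rm@H[:3,:3]@d
    return o+d*(z-o[2])/d[2]
E
python3 - <<'E'
from h import *
s=cv2.imread("pics/scene0.png");t=cv2.imread("pics/top0.png")
a=cv2.resize(s[270:370,290:390],None,fx=4,fy=4,interpolation=2)
b=cv2.resize(t[240:320,360:460],None,fx=4,fy=4,interpolation=2)
c=cv2.resize(t[233:313,265:350],None,fx=4,fy=4,interpolation=2)
d=cv2.resize(s[220:300,225:315],None,fx=4,fy=4,interpolation=2)
W=np.zeros((740,800,3),np.uint8)
W[:400,:400]=a;W[:320,400:800]=b;W[400:720,:340]=c;W[400:720,400:760]=d
cv2.imwrite("pics/z0.png",cv2.resize(W,None,fx=.8,fy=.8,interpolation=cv2.INTER_AREA))
print("grip",atz("scene",336.3,310.2,.09),atz("top",412.9,278,.09))
print("mid",atz("scene",334.7,322.9,.055)); print("pin",atz("scene",331.8,336.2,.016),atz("top",403.7,282,.016))
print("mouth",atz("scene",264.9,246.5,.052),atz("top",307.5,273.2,.052)); print("base",atz("top",307.3,274.3,0),atz("scene",267.9,261.2,0))
E
```

```text
grip [ 0.54801548 -0.31860808  0.09      ] [ 0.54691992 -0.32562966  0.09      ]
mid [ 0.54667596 -0.31909205  0.055     ]
pin [ 0.54347646 -0.31854874  0.016     ] [ 0.54227066 -0.32367599  0.016     ]
mouth [ 0.55246982 -0.12475762  0.052     ] [ 0.55471174 -0.13001486  0.052     ]
base [ 0.5553902  -0.12932538  0.        ] [ 5.58620009e-01 -1.20386221e-01 -1.11022302e-16]
```

View pics/z0.png

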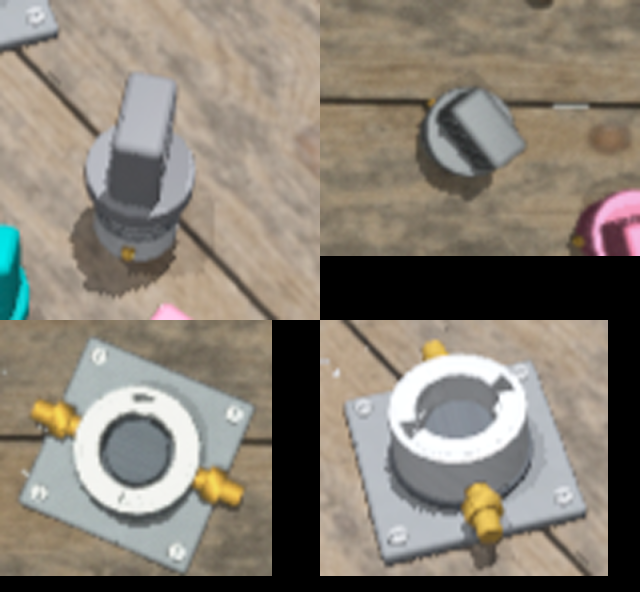

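Call:
{"name": "send_rows", "arguments": {
  "motion": [
    [[0.037,-0.011,0,0],[0.037,-0.011,0,0],[0.037,-0.011,0,0],[0.037,-0.011,0,0],[0.037,-0.011,0,0],[0.037,-0.011,0,0],[0.037,-0.011,0,0],[0.037,-0.011,0,0],[0.037,-0.011,0,0],[0.037,-0.011,0,0],[0,0,0,-8.5],[0,0,0,-8.5],[0,0,0,-8.5],[0,0,0,-8.5],[0,0,0,-8.5],[0,0,0,-8.5],[0,0,0,-8.5],[0,0,0,-8.5],[0,0,0,-8.5],[0,0,0,-8.5]]
  ],
  "gripper": 100,
  "squeeze": 40
}}

```text
time_s: 2.9
tcp_pos: [0.5587, -0.3125, 0.2425]
ee_rot: [0.001, 0.578, 0.816, -0.0]
force: [-0.1, -0.4, -0.6]
gripper_width: 0.0857
```

Call:
{"name": "send_rows", "arguments": {
  "motion": [
    [[0,0,0,-8.5],[0,0,0,-8.5],[0,0,0,-8.5],[0,0,0,-8.5],[0,0,0,-8.5],[0,0,0,-8.5],[0,0,0,-8.5],[0,0,0,-8.5],[0,0,0,-8.5],[0,0,0,-8.5],[0,0,0,-8.5]]
  ]
}}

```text
time_s: 4.0
tcp_pos: [0.5587, -0.3125, 0.2424]
ee_rot: [0.001, -0.207, 0.978, -0.001]
force: [-0.7, -0.1, 0.2]
gripper_width: 0.0855
```

```bash
cat > w.py <<'E'
from h import *
import sys
s,p,Rm=tool(); im=bot.grab_frame("wrist"); cv2.imwrite(f"pics/{sys.argv[1]}.png",im)
print(s["time_s"],np.round(p,4),"yaw",np.degrees(np.arctan2(Rm[1,0],Rm[0,0])),"tilt",np.round(Rm[:,2],4),np.round(s["joints"],3))
np.savez(f"pics/{sys.argv[1]}.npz",p=p,R=Rm)
for l,z in [("cartridge_grip",.09),("cartridge_mid",.055),("cartridge_pin",.016),("socket_mouth",.052)]:
    for d in bot.spot_point(l,"wrist"):
        r,c=d["position"]; print(l,round(float(d["score"]),2),np.round([r,c],1),np.round(watz(c,r,z,p,Rm),4))
E
python3 w.py w1
```

```text
4.0 [ 0.5587 -0.3125  0.2424] yaw -156.11889373797732 tilt [ 0.0017 -0.0022 -1.    ] [-6.260e-01  8.600e-02  1.577e+00 -1.000e-03  1.475e+00 -2.613e+00]
cartridge_grip 0.77 [ 84.3 372.9] [ 0.442  -0.3218  0.09  ]
cartridge_grip 0.73 [202.4 316.3] [ 0.5436 -0.3236  0.09  ]
cartridge_grip 0.6 [ 80.1 233.3] [ 0.4805 -0.4205  0.09  ]
cartridge_mid 0.96 [ 85.6 368.5] [ 0.4391 -0.3219  0.055 ]
cartridge_mid 0.6 [195.4 319.1] [ 0.5438 -0.3213  0.055 ]
cartridge_mid 0.57 [ 87.3 245.9] [ 0.4816 -0.4169  0.055 ]
socket_mouth 0.68 [277.9 486.6] [ 0.5502 -0.1325  0.052 ]
```

View pics/w1.png

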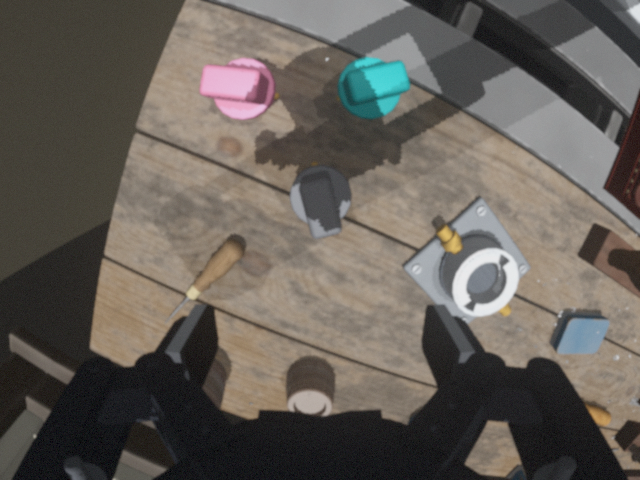

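The grey cartridge is at wrist (320,198) and the socket at (485,280), both in view. I'll enlarge both to measure the grip direction and the slots.

Run:
```python
import cv2,numpy as np
t=cv2.imread("pics/w1.png")
b=cv2.resize(t[155:245,280:365],None,fx=5,fy=5,interpolation=2)
c=cv2.resize(t[215:330,435:535],None,fx=4,fy=4,interpolation=2)
W=np.zeros((470,830,3),np.uint8);W[:450,:425]=b;W[:460,430:830]=c
cv2.imwrite("pics/z1.png",W[:,:])
```

```text
(no output)
```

View pics/z1.png

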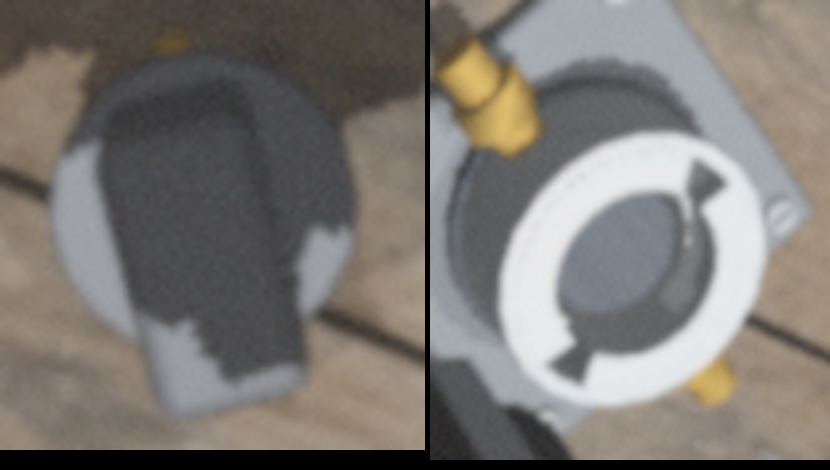

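Run:
```python
from h import *
d=np.load("pics/w1.npz");p,Rm=d["p"],d["R"]
f=lambda x,y:watz(280+x/5,155+y/5,.11,p,Rm)
for nm,a,b in [("R",(252,120),(303,375)),("L",(105,150),(172,415)),("end",(172,415),(303,375))]:
    A,B=f(*a),f(*b);v=B-A;print(nm,A[:2],B[:2],np.linalg.norm(v),np.degrees(np.arctan2(v[1],v[0])))
print("top centre",sum(f(*q) for q in [(252,120),(303,375),(105,150),(172,415)])/4)
im=cv2.imread("pics/w1.png");g=im.min(2)
m=(g>185).astype(np.uint8);m[:215]=0;m[335:]=0;m[:,:430]=0;m[:,530:]=0
cs,_=cv2.findContours(m,cv2.RETR_EXTERNAL,cv2.CHAIN_APPROX_NONE);c=max(cs,key=cv2.contourArea)
print(cv2.boundingRect(c))
P=np.array([watz(u,v,.052,p,Rm)[:2] for u,v in cv2.convexHull(c)[:,0]])
from scipy.optimize import least_squares
r=least_squares(lambda q:np.hypot(*(P-q[:2]).T)-q[2],[*P.mean(0),.0385],loss="soft_l1",f_scale=.001);print("rim",r.x)
A=watz(503.75,260,.052,p,Rm);B=watz(470.5,305.5,.052,p,Rm);v=A-B;print("slots",A,B,np.degrees(np.arctan2(v[1],v[0])),(A+B)/2,np.linalg.norm(v))
# rectified patch
q=np.linspace(-.06,.06,480);C=r.x[:2]
X,Y=np.meshgrid(C[0]+q,C[1]+q,indexing="ij");pts=np.c_[X.ravel(),Y.ravel(),np.full(X.size,.052)]
uv=wproj(pts,p,Rm).astype(np.float32).reshape(480,480,2)[::-1,::-1]
cv2.imwrite("pics/rect1.png",cv2.remap(im,uv[...,0].copy(),uv[...,1].copy(),2))
```

```text
R [ 0.51981503 -0.32276711] [ 0.55147233 -0.30021011] 0.038871617385697076 35.47128698364554
L [ 0.53233621 -0.34031666] [ 0.56503989 -0.31548465] 0.04106287328324472 37.209529507169805
end [ 0.56503989 -0.31548465] [ 0.55147233 -0.30021011] 0.020430134832595735 131.6129895454184
top centre [ 0.54216586 -0.31969463  0.11      ]
(453, 249, 66, 68)
rim [ 0.55538768 -0.1292745   0.03818819]
slots [ 0.52589656 -0.12494673  0.052     ] [ 0.58378879 -0.13210994  0.052     ] 172.9464435069874 [ 0.55484268 -0.12852833  0.052     ] 0.05833370681435461
```

View pics/rect1.png

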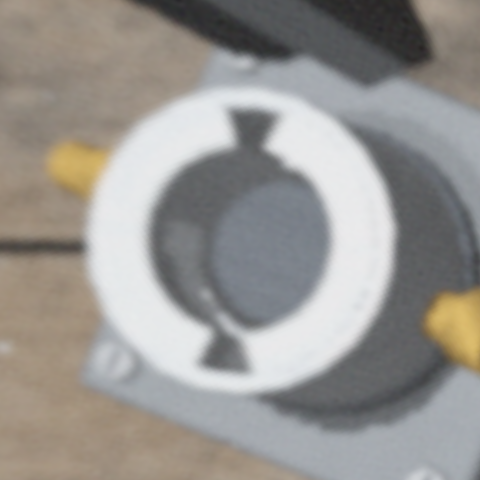

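Call:
{"name": "send_rows", "arguments": {
  "motion": [
    [[0.016,-0.003,0,0],[0,0,0.035,-6.2],[0,0,0.035,-6.2],[0,0,0,0]]
  ]
}}

```text
time_s: 4.65
tcp_pos: [0.5435, -0.3248, 0.1732]
ee_rot: [0.001, -0.308, 0.951, -0.004]
force: [-0.8, 1.2, -0.9]
gripper_width: 0.0851
```

```bash
python3 w.py w2
python3 - <<'E'
from h import *
d=np.load("pics/w2.npz");p,Rm=d["p"],d["R"];im=cv2.imread("pics/w2.png")
out=[]
for z,C in [(.11,(.545,-.3215)),(.06,(.545,-.3215))]:
    q=np.linspace(-.045,.045,360);X,Y=np.meshgrid(C[0]+q,C[1]+q,indexing="ij");pts=np.c_[X.ravel(),Y.ravel(),np.full(X.size,z)]
    uv=wproj(pts,p,Rm).astype(np.float32).reshape(360,360,2)[::-1,::-1]
    out.append(cv2.remap(im,uv[...,0].copy(),uv[...,1].copy(),2))
cv2.imwrite("pics/rect2.png",np.hstack(out))
E
```

```text
4.65 [ 0.5435 -0.3248  0.1732] yaw -144.1535805075481 tilt [ 0.0042 -0.0061 -1.    ] [-6.550e-01  1.180e-01  1.661e+00 -2.000e-03  1.356e+00 -2.851e+00]
cartridge_grip 0.97 [ 81.1 249.3] [ 0.4825 -0.4203  0.09  ]
cartridge_grip 0.95 [123.7 427.9] [ 0.4413 -0.3222  0.09  ]
cartridge_grip 0.67 [261.4 325.4] [ 0.5455 -0.3207  0.09  ]
cartridge_pin 0.38 [259.3 325.8] [ 0.5664 -0.3044  0.016 ]
```

View pics/w2.png

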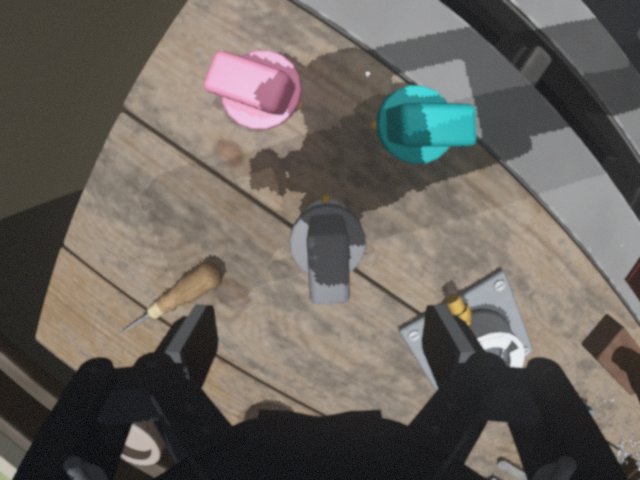

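View pics/rect2.png

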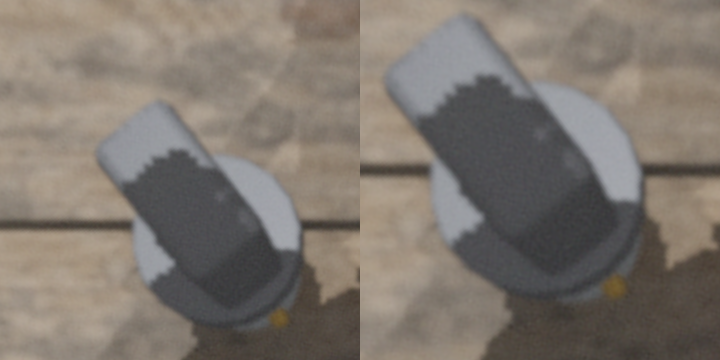

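Call:
{"name": "send_rows", "arguments": {
  "motion": [
    [[-0.0016,0.0039,0.02,0],[0,0,0.03,0],[0,0,0.025,0],[0,0,0,0],[0,0,0,0]]
  ]
}}

```text
time_s: 5.4
tcp_pos: [0.554, -0.3282, 0.1177]
ee_rot: [0.011, -0.306, 0.952, -0.017]
force: [-0.2, -0.3, 0.9]
gripper_width: 0.0853
```

```bash
cat > st.py <<'E'
from h import *
s,p,Rm=tool()
print(s["time_s"],np.round(p,4),"yaw",round(np.degrees(np.arctan2(Rm[1,0],Rm[0,0])),2),"tilt",np.round(Rm[:2,2],4),"F",np.round(s["force"],1),"T",np.round(s["ft_torque"],2),"w",s["gripper_width"],np.round(s["joints"],2))
import sys
if len(sys.argv)>2:
    t=np.array([float(a) for a in sys.argv[1:4]]); print("tool d",np.round(Rm.T@(t-p),4))
E
python3 st.py .5425 -.3207 .082
```

```text
5.4 [ 0.554  -0.3282  0.1177] yaw -144.38 tilt [ 0.0309 -0.0261] F [-0.2 -0.3  0.9] T [ 0.01  0.02 -0.01] w 0.08531104571756633 [-0.65  0.18  1.7  -0.    1.23 -2.84]
tool d [0.0053 0.0142 0.0351]
```

Call:
{"name": "send_rows", "arguments": {
  "motion": [
    [[0,0,0,0]]
  ]
}}

```text
time_s: 5.5
tcp_pos: [0.5547, -0.3287, 0.1196]
ee_rot: [0.011, -0.306, 0.952, -0.018]
force: [0.1, -0.4, -0.4]
gripper_width: 0.0851
```

```bash
python3 st.py .5425 -.3207 .082
```

```text
5.5 [ 0.5547 -0.3287  0.1196] yaw -144.39 tilt [ 0.0327 -0.0275] F [ 0.1 -0.4 -0.4] T [-0.    0.01 -0.03] w 0.08511173144604872 [-0.65  0.17  1.69 -0.    1.23 -2.84]
tool d [0.0057 0.0151 0.0369]
```

Call:
{"name": "send_rows", "arguments": {
  "motion": [
    [[0,0,-0.02,0],[0,0,-0.03,0],[0,0,-0.025,0],[0,0,0,0],[0,0,0,0]]
  ]
}}

```text
time_s: 6.0
tcp_pos: [0.5548, -0.3284, 0.2064]
ee_rot: [0.015, -0.305, 0.952, -0.023]
force: [-0.4, -0.2, -0.8]
gripper_width: 0.0854
```

```bash
python3 st.py .5425 -.3207 .082
```

```text
6.0 [ 0.5548 -0.3284  0.2064] yaw -144.43 tilt [ 0.0425 -0.035 ] F [-0.4 -0.2 -0.8] T [ 0.01 -0.03 -0.01] w 0.08544707589941897 [-0.65  0.09  1.64 -0.    1.36 -2.84]
tool d [0.0073 0.02   0.1234]
```

Call:
{"name": "send_rows", "arguments": {
  "motion": [
    [[0,0,0,0]]
  ]
}}

```text
time_s: 6.1
tcp_pos: [0.555, -0.3285, 0.207]
ee_rot: [0.015, -0.305, 0.952, -0.024]
force: [0.7, 0.2, 0.6]
gripper_width: 0.0855
```

```bash
python3 st.py;python3 -c "
from rig import bot;print(bot.observe()['joints'],bot.observe()['joint_velocities'])"
```

```text
6.1 [ 0.555  -0.3285  0.207 ] yaw -144.43 tilt [ 0.0435 -0.0357] F [0.7 0.2 0.6] T [ 0.07  0.02 -0.02] w 0.08554790499883616 [-0.65  0.09  1.64 -0.    1.36 -2.84]
[-6.48876894e-01  8.80310183e-02  1.63600010e+00 -2.23800875e-03
  1.36130466e+00 -2.83961392e+00] [ 8.10141377e-04  1.29071148e-03  1.18595566e-02  5.70536245e-04
  2.76613993e-03 -4.88924555e-05]
```

Call:
{"name": "send_rows", "arguments": {
  "motion": [
    [[0,0,0.02,0]]
  ]
}}

```text
time_s: 6.2
tcp_pos: [0.5572, -0.3303, 0.1898]
ee_rot: [0.017, -0.305, 0.952, -0.026]
force: [-0.2, -0.4, -0.6]
gripper_width: 0.0851
```

```bash
python3 st.py;python3 -c "
from rig import bot;print(bot.observe()['joints'],bot.observe()['joint_velocities'])"
```

```text
6.2 [ 0.5572 -0.3303  0.1898] yaw -144.43 tilt [ 0.048  -0.0392] F [-0.2 -0.4 -0.6] T [0.04 0.01 0.01] w 0.08505712549574278 [-0.65  0.1   1.65 -0.    1.33 -2.84]
[-6.48933883e-01  1.04230724e-01  1.64819022e+00 -2.28330063e-03
  1.32720804e+00 -2.83952293e+00] [-0.00206174  0.20554568  0.18783933  0.00047993 -0.34997111  0.00209865]
```

Call:
{"name": "send_rows", "arguments": {
  "motion": [
    [[0,0,0,0]]
  ]
}}

```text
time_s: 6.3
tcp_pos: [0.5553, -0.3289, 0.1851]
ee_rot: [0.015, -0.305, 0.952, -0.023]
force: [-0.5, 0.5, -0.8]
gripper_width: 0.0854
```

```bash
python3 st.py;python3 -c "
from rig import bot;print(bot.observe()['joints'],bot.observe()['joint_velocities'])"
```

```text
6.3 [ 0.5553 -0.3289  0.1851] yaw -144.45 tilt [ 0.0419 -0.0346] F [-0.5  0.5 -0.8] T [0.04 0.08 0.04] w 0.08540914461370426 [-0.65  0.11  1.65 -0.    1.33 -2.84]
[-6.49007878e-01  1.07190649e-01  1.65288124e+00 -2.32260093e-03
  1.32724379e+00 -2.83946620e+00] [ 0.00087637 -0.02842051 -0.04906449  0.00136968  0.01025478 -0.00025128]
```

Call:
{"name": "send_rows", "arguments": {
  "motion": [
    [[0,0,-0.03,0]]
  ]
}}

```text
time_s: 6.4
tcp_pos: [0.5514, -0.326, 0.2089]
ee_rot: [0.011, -0.305, 0.952, -0.018]
force: [-0.3, -0.2, 0.8]
gripper_width: 0.0852
```

```bash
python3 st.py
```

```text
6.4 [ 0.5514 -0.326   0.2089] yaw -144.46 tilt [ 0.0326 -0.0275] F [-0.3 -0.2  0.8] T [0.04 0.04 0.02] w 0.08522138677934415 [-0.65  0.08  1.64 -0.    1.38 -2.84]
```

Call:
{"name": "send_rows", "arguments": {
  "motion": [
    [[0,0,-0.03,0]]
  ]
}}

```text
time_s: 6.5
tcp_pos: [0.5495, -0.3245, 0.2376]
ee_rot: [0.01, -0.305, 0.952, -0.016]
force: [-0.4, -0.3, 0.4]
gripper_width: 0.0857
```

```bash
python3 st.py
```

```text
6.5 [ 0.5495 -0.3245  0.2376] yaw -144.47 tilt [ 0.029  -0.0248] F [-0.4 -0.3  0.4] T [ 0.04  0.05 -0.  ] w 0.0856796365726543 [-0.65  0.06  1.61 -0.    1.43 -2.84]
```

Call:
{"name": "send_rows", "arguments": {
  "motion": [
    [[0,0,0.03,0]]
  ]
}}

```text
time_s: 6.6
tcp_pos: [0.5545, -0.3281, 0.2177]
ee_rot: [0.015, -0.305, 0.952, -0.023]
force: [0.8, -1.0, 0.4]
gripper_width: 0.0854
```

```bash
python3 st.py
```

```text
6.6 [ 0.5545 -0.3281  0.2177] yaw -144.45 tilt [ 0.0423 -0.0349] F [ 0.8 -1.   0.4] T [ 0.04 -0.03 -0.  ] w 0.08538348485173951 [-0.65  0.08  1.63 -0.    1.38 -2.84]
```

Call:
{"name": "send_rows", "arguments": {
  "motion": [
    [[0,0,0,0]]
  ]
}}

```text
time_s: 6.7
tcp_pos: [0.5521, -0.3264, 0.2124]
ee_rot: [0.012, -0.305, 0.952, -0.019]
force: [-0.6, 1.0, -1.6]
gripper_width: 0.0852
```

```bash
python3 st.py
```

```text
6.7 [ 0.5521 -0.3264  0.2124] yaw -144.46 tilt [ 0.0346 -0.029 ] F [-0.6  1.  -1.6] T [ 0.04  0.03 -0.03] w 0.08518234304363574 [-0.65  0.08  1.63 -0.    1.38 -2.84]
```

Call:
{"name": "send_rows", "arguments": {
  "motion": [
    [[0,0,-0.04,0],[0,0,0,0]]
  ]
}}

```text
time_s: 6.9
tcp_pos: [0.5503, -0.3249, 0.2531]
ee_rot: [0.011, -0.305, 0.952, -0.018]
force: [1.3, -0.5, 1.2]
gripper_width: 0.0854
```

```bash
python3 st.py
```

```text
6.9 [ 0.5503 -0.3249  0.2531] yaw -144.47 tilt [ 0.0322 -0.0272] F [ 1.3 -0.5  1.2] T [ 0.05 -0.03  0.01] w 0.08537835535105888 [-0.65  0.05  1.59 -0.    1.45 -2.84]
```

Call:
{"name": "send_rows", "arguments": {
  "motion": [
    [[0,0,0.04,0],[0,0,0,0]]
  ]
}}

```text
time_s: 7.1
tcp_pos: [0.5523, -0.3265, 0.215]
ee_rot: [0.012, -0.305, 0.952, -0.019]
force: [0.6, 0.3, -1.6]
gripper_width: 0.0857
```

```bash
python3 st.py
```

```text
7.1 [ 0.5523 -0.3265  0.215 ] yaw -144.47 tilt [ 0.0346 -0.029 ] F [ 0.6  0.3 -1.6] T [-0.    0.05  0.02] w 0.08572720381365571 [-0.65  0.08  1.63 -0.    1.39 -2.84]
```

Call:
{"name": "send_rows", "arguments": {
  "motion": [
    [[0,0,0.04,0],[0,0,0,0]]
  ]
}}

```text
time_s: 7.3
tcp_pos: [0.5542, -0.328, 0.1769]
ee_rot: [0.012, -0.305, 0.952, -0.02]
force: [-0.5, 0.7, -1.8]
gripper_width: 0.0854
```

```bash
python3 st.py
```

```text
7.3 [ 0.5542 -0.328   0.1769] yaw -144.47 tilt [ 0.0357 -0.0298] F [-0.5  0.7 -1.8] T [0.04 0.05 0.02] w 0.08536674415442685 [-0.65  0.12  1.66 -0.    1.32 -2.84]
```

Call:
{"name": "send_rows", "arguments": {
  "motion": [
    [[0,0,-0.04,0],[0,0,-0.04,0],[0,0,0.04,0],[0,0,0,0],[0,0,0.03,0],[0,0,0,0],[0,0,-0.04,0],[0,0,-0.04,0],[0,0,0.04,0],[0,0,0,0],[0,0,0.03,0],[0,0,0,0]]
  ]
}}

```text
time_s: 8.5
tcp_pos: [0.5613, -0.3328, 0.2409]
ee_rot: [0.022, -0.305, 0.952, -0.033]
force: [-0.5, 0.8, -2.4]
gripper_width: 0.0851
```

```bash
python3 st.py
```

```text
8.5 [ 0.5613 -0.3328  0.2409] yaw -144.4 tilt [ 0.0626 -0.05  ] F [-0.5  0.8 -2.4] T [ 0.02  0.06 -0.01] w 0.08508281539611749 [-0.65  0.07  1.6  -0.    1.39 -2.84]
```

Call:
{"name": "send_rows", "arguments": {
  "motion": [
    [[0,0,0.04,0],[0,0,0.04,0],[0,0,-0.04,0],[0,0,0,0],[0,0,-0.03,0],[0,0,0,0]]
  ]
}}

```text
time_s: 9.1
tcp_pos: [0.568, -0.3376, 0.254]
ee_rot: [0.029, -0.305, 0.951, -0.042]
force: [0.1, 0.0, 1.3]
gripper_width: 0.0851
```

```bash
python3 st.py
```

```text
9.1 [ 0.568  -0.3376  0.254 ] yaw -144.36 tilt [ 0.0803 -0.0633] F [0.1 0.  1.3] T [ 0.   -0.04  0.01] w 0.0850878655168856 [-0.65  0.07  1.58 -0.    1.39 -2.84]
```

Call:
{"name": "send_rows", "arguments": {
  "motion": [
    [[0,0.03,0,0],[0,0.03,0,0],[0,0.03,0,0],[0,0,0,0]]
  ]
}}

```text
time_s: 9.5
tcp_pos: [0.5201, -0.2668, 0.2635]
ee_rot: [0.036, -0.304, 0.95, -0.052]
force: [0.7, -0.3, 0.1]
gripper_width: 0.0855
```

```bash
python3 st.py
```

```text
9.5 [ 0.5201 -0.2668  0.2635] yaw -144.38 tilt [ 0.1005 -0.0773] F [ 0.7 -0.3  0.1] T [ 0.03  0.06 -0.02] w 0.08548042770510257 [-0.6  -0.13  1.76 -0.01  1.39 -2.79]
```

Call:
{"name": "send_rows", "arguments": {
  "motion": [
    [[0,-0.03,0,0],[0,-0.03,0,0],[0,-0.03,0,0],[0,0,0,0]]
  ]
}}

```text
time_s: 9.9
tcp_pos: [0.5775, -0.3444, 0.2916]
ee_rot: [0.042, -0.305, 0.949, -0.061]
force: [-0.6, -0.0, -0.3]
gripper_width: 0.0853
```

```bash
python3 st.py
```

```text
9.9 [ 0.5775 -0.3444  0.2916] yaw -144.21 tilt [ 0.118  -0.0905] F [-0.6 -0.  -0.3] T [0.03 0.05 0.01] w 0.0853422151081717 [-0.65  0.05  1.54 -0.    1.4  -2.84]
```

```bash
cat > j.py <<'E'
from h import *
s,p,Rm=tool()
j=s["joints"];print(round(s["time_s"],2),np.round(p,4),"tilt",np.round(Rm[:2,2],4),"j235",np.round(j[[1,2,4]],4),"sum",round(j[1]+j[2]+j[4],4),"v",np.round(s["joint_velocities"][[1,2,4]],3),"tau",np.round(s["joint_torque"][[1,2,4]],2))
E
python3 j.py
```

```text
9.9 [ 0.5775 -0.3444  0.2916] tilt [ 0.118  -0.0905] j235 [0.0477 1.5413 1.4034] sum 2.9923 v [-0.044 -0.004  0.045] tau [-39.2  -38.06  -0.62]
```

Call:
{"name": "send_rows", "arguments": {
  "motion": [
    [[0,0.02,0,0]]
  ]
}}

```text
time_s: 10.0
tcp_pos: [0.5675, -0.3306, 0.2921]
ee_rot: [0.044, -0.304, 0.95, -0.063]
force: [-0.5, 0.9, -0.1]
gripper_width: 0.085
```

```bash
python3 j.py
```

```text
10.0 [ 0.5675 -0.3306  0.2921] tilt [ 0.1216 -0.0936] j235 [0.0081 1.5811 1.3984] sum 2.9876 v [-0.424  0.433 -0.036] tau [-35.17 -39.93  -0.6 ]
```

Call:
{"name": "send_rows", "arguments": {
  "motion": [
    [[0,0.02,0,0]]
  ]
}}

```text
time_s: 10.1
tcp_pos: [0.5567, -0.3151, 0.292]
ee_rot: [0.045, -0.304, 0.95, -0.065]
force: [0.2, 0.5, -0.6]
gripper_width: 0.0856
```

```bash
python3 j.py
```

```text
10.1 [ 0.5567 -0.3151  0.292 ] tilt [ 0.1242 -0.0955] j235 [-0.0343  1.6237  1.3949] sum 2.9843 v [-0.415  0.412 -0.037] tau [-33.89 -39.43  -0.51]
```

Call:
{"name": "send_rows", "arguments": {
  "motion": [
    [[0,0,0,0]]
  ]
}}

```text
time_s: 10.2
tcp_pos: [0.5566, -0.3143, 0.2943]
ee_rot: [0.046, -0.304, 0.949, -0.065]
force: [0.1, -1.1, 0.2]
gripper_width: 0.0854
```

```bash
python3 j.py
```

```text
10.2 [ 0.5566 -0.3143  0.2943] tilt [ 0.1263 -0.0967] j235 [-0.0379  1.6235  1.3963] sum 2.9819 v [ 0.014 -0.06  -0.014] tau [-36.75 -37.76  -0.41]
```

Call:
{"name": "send_rows", "arguments": {
  "motion": [
    [[0,0,0,0]]
  ]
}}

```text
time_s: 10.3
tcp_pos: [0.5571, -0.3146, 0.2965]
ee_rot: [0.046, -0.304, 0.949, -0.067]
force: [-0.2, -0.1, -0.6]
gripper_width: 0.0855
```

```bash
python3 j.py
```

```text
10.3 [ 0.5571 -0.3146  0.2965] tilt [ 0.1288 -0.0986] j235 [-0.0392  1.6214  1.3966] sum 2.9788 v [-0.021 -0.007  0.01 ] tau [-36.42 -37.79  -0.49]
```

Run:
```python
from h import *
for i in range(9):
    s,p,Rm=tool(); j=s["joints"];print(round(s["time_s"],2),np.round(p,4),np.round(Rm[:2,2],4),np.round(j[[1,2,4]],4))
    bot.grab_frame("top")
```

```text
10.3 [ 0.5571 -0.3146  0.2965] [ 0.1288 -0.0986] [-0.0392  1.6214  1.3966]
10.35 [ 0.5572 -0.3147  0.2967] [ 0.129  -0.0986] [-0.0391  1.6209  1.3967]
10.4 [ 0.5572 -0.3147  0.2961] [ 0.1285 -0.0983] [-0.0384  1.6212  1.3964]
10.45 [ 0.557  -0.3148  0.2955] [ 0.1276 -0.0978] [-0.0379  1.6217  1.3964]
10.5 [ 0.5569 -0.3147  0.2949] [ 0.1269 -0.0972] [-0.0374  1.6222  1.3964]
10.55 [ 0.5568 -0.3146  0.2945] [ 0.1264 -0.0968] [-0.0372  1.6226  1.3964]
10.6 [ 0.5567 -0.3145  0.2942] [ 0.1261 -0.0965] [-0.0371  1.6229  1.3964]
10.65 [ 0.5566 -0.3145  0.294 ] [ 0.1259 -0.0964] [-0.0371  1.6231  1.3964]
10.7 [ 0.5566 -0.3144  0.2939] [ 0.1258 -0.0964] [-0.0371  1.6233  1.3964]
```

Call:
{"name": "send_rows", "arguments": {
  "motion": [
    [[0,0,0,0]]
  ]
}}

```text
time_s: 10.85
tcp_pos: [0.5566, -0.3144, 0.2937]
ee_rot: [0.045, -0.304, 0.949, -0.065]
force: [-0.2, -0.7, -0.2]
gripper_width: 0.0856
```

```bash
python3 j.py
```

```text
10.85 [ 0.5566 -0.3144  0.2937] tilt [ 0.1256 -0.0962] j235 [-0.0368  1.6233  1.3963] sum 2.9828 v [ 0.004  0.002 -0.001] tau [-36.56 -38.16  -0.5 ]
```

Call:
{"name": "send_rows", "arguments": {
  "motion": [
    [[0,0,0,0],[0,0,0,0]]
  ]
}}

```text
time_s: 11.05
tcp_pos: [0.5565, -0.3145, 0.2935]
ee_rot: [0.045, -0.304, 0.949, -0.065]
force: [-0.4, -0.7, -0.2]
gripper_width: 0.0856
```

```bash
python3 j.py
```

```text
11.05 [ 0.5565 -0.3145  0.2935] tilt [ 0.1252 -0.0959] j235 [-0.0365  1.6234  1.3964] sum 2.9833 v [0.001 0.001 0.001] tau [-36.56 -38.17  -0.5 ]
```

Call:
{"name": "send_rows", "arguments": {
  "motion": [
    [[0,-0.045,0,0],[0,-0.045,0,0],[0,-0.045,0,0],[0,-0.045,0,0],[0,0,0,0],[0,0,0,0]]
  ]
}}

```text
time_s: 11.65
tcp_pos: [0.6611, -0.4626, 0.3116]
ee_rot: [0.042, -0.305, 0.95, -0.06]
force: [-0.4, 0.1, 0.3]
gripper_width: 0.0856
```

```bash
python3 j.py
```

```text
11.65 [ 0.6611 -0.4626  0.3116] tilt [ 0.1166 -0.0883] j235 [0.3585 1.1541 1.4824] sum 2.995 v [ 0.058 -0.037 -0.012] tau [-52.37 -38.17  -0.48]
```

Call:
{"name": "send_rows", "arguments": {
  "motion": [
    [[0,0,0,0],[0,0,0,0]]
  ]
}}

```text
time_s: 11.85
tcp_pos: [0.6605, -0.4614, 0.3113]
ee_rot: [0.042, -0.305, 0.95, -0.06]
force: [-0.1, -0.7, 0.2]
gripper_width: 0.0856
```

```bash
python3 j.py
```

```text
11.85 [ 0.6605 -0.4614  0.3113] tilt [ 0.1159 -0.0874] j235 [0.3564 1.1571 1.4826] sum 2.9961 v [-0.014  0.015  0.001] tau [-52.99 -38.47  -0.48]
```

Call:
{"name": "send_rows", "arguments": {
  "motion": [
    [[0,0,-0.045,0],[0,0,-0.045,0],[0,0,-0.045,0],[0,0,-0.045,0]]
  ]
}}

```text
time_s: 12.25
tcp_pos: [0.6363, -0.44, 0.4837]
ee_rot: [0.037, -0.306, 0.95, -0.051]
force: [1.1, -1.0, 0.8]
gripper_width: 0.0853
```

Run:
```python
from h import *
for i in range(11):
    s,p,Rm=tool(); j=s["joints"];print(round(s["time_s"],2),np.round(p,4),np.round(Rm[:2,2],4),np.round(j[[1,2,4]],4),np.round(s["joint_torque"][[1,2]],2))
    bot.grab_frame("top")
```

```text
12.25 [ 0.6363 -0.44    0.4837] [ 0.1012 -0.0743] [0.3047 0.939  1.7723] [-51.06 -35.22]
12.3 [ 0.6363 -0.44    0.4957] [ 0.1128 -0.084 ] [0.2995 0.9265 1.7748] [-17.21 -15.65]
12.35 [ 0.6369 -0.4404  0.4944] [ 0.1142 -0.0851] [0.2994 0.9288 1.7708] [-43.12 -33.36]
12.4 [ 0.637  -0.4405  0.4901] [ 0.1102 -0.0819] [0.3013 0.9333 1.7695] [-50.99 -38.5 ]
12.45 [ 0.637  -0.4406  0.4857] [ 0.1057 -0.0781] [0.3036 0.9374 1.7691] [-53.78 -40.13]
12.5 [ 0.6369 -0.4407  0.4823] [ 0.102 -0.075] [0.3057 0.9402 1.7691] [-54.42 -40.34]
12.55 [ 0.637  -0.4409  0.4801] [ 0.0997 -0.073 ] [0.3072 0.9418 1.7691] [-54.15 -39.99]
12.6 [ 0.637  -0.4411  0.4789] [ 0.0984 -0.0719] [0.3082 0.9425 1.7691] [-53.57 -39.48]
12.65 [ 0.6371 -0.4412  0.4784] [ 0.0978 -0.0715] [0.3088 0.9424 1.7692] [-52.95 -39.  ]
12.7 [ 0.6371 -0.4413  0.4784] [ 0.0978 -0.0715] [0.3092 0.942  1.7693] [-52.41 -38.6 ]
12.75 [ 0.6372 -0.4415  0.4788] [ 0.0982 -0.0719] [0.3093 0.9414 1.7692] [-51.98 -38.31]
```

Call:
{"name": "send_rows", "arguments": {
  "motion": [
    [[0,0,0.045,0],[0,0,0.045,0],[0,0,0.045,0],[0,0,0.045,0],[0,0,0,0]]
  ]
}}

```text
time_s: 13.3
tcp_pos: [0.6558, -0.4553, 0.295]
ee_rot: [0.036, -0.306, 0.95, -0.05]
force: [-0.7, 0.0, -1.2]
gripper_width: 0.0855
```

```bash
python3 j.py
```

```text
13.3 [ 0.6558 -0.4553  0.295 ] tilt [ 0.1002 -0.0736] j235 [0.3563 1.1826 1.4784] sum 3.0173 v [-0.038 -0.064  0.016] tau [-61.58 -44.16  -0.85]
```

Call:
{"name": "send_rows", "arguments": {
  "motion": [
    [[0,0,0,0],[0,0,0,0]]
  ]
}}

```text
time_s: 13.5
tcp_pos: [0.6559, -0.4555, 0.2968]
ee_rot: [0.037, -0.306, 0.95, -0.051]
force: [-0.3, -0.5, 0.3]
gripper_width: 0.0854
```

```bash
python3 j.py
```

```text
13.5 [ 0.6559 -0.4555  0.2968] tilt [ 0.1005 -0.0738] j235 [0.356  1.1801 1.4807] sum 3.0168 v [-0.02  -0.039  0.006] tau [-53.71 -38.29  -0.41]
```

Call:
{"name": "send_rows", "arguments": {
  "motion": [
    [[0,0,-0.05,0],[0,0,-0.05,0],[0,0,-0.05,0],[0,0,-0.05,0],[0,0,-0.05,0]]
  ]
}}

```text
time_s: 14.0
tcp_pos: [0.63, -0.4364, 0.5433]
ee_rot: [0.038, -0.306, 0.95, -0.053]
force: [0.7, -1.0, 0.6]
gripper_width: 0.0854
```

```bash
cat > hold.py <<'E'
from h import *
import sys
for i in range(int(sys.argv[1])): bot.grab_frame("top")
E
python3 j.py; python3 hold.py 7; python3 j.py
```

```text
14.0 [ 0.63   -0.4364  0.5433] tilt [ 0.1046 -0.0773] j235 [0.3179 0.8241 1.8695] sum 3.0115 v [ 0.098 -0.941  0.78 ] tau [-52.18 -34.28  -0.87]
14.35 [ 0.6308 -0.4372  0.5353] tilt [ 0.0982 -0.0719] j235 [0.3212 0.8331 1.8656] sum 3.0199 v [ 0.016  0.024 -0.001] tau [-53.7  -39.02  -0.37]
```

Call:
{"name": "send_rows", "arguments": {
  "motion": [
    [[0,0,0.05,0],[0,0,0.05,0],[0,0,0.05,0],[0,0,0.05,0],[0,0,0.05,0]]
  ]
}}

```text
time_s: 14.85
tcp_pos: [0.6558, -0.4556, 0.2923]
ee_rot: [0.038, -0.306, 0.95, -0.053]
force: [-0.1, -0.2, -0.3]
gripper_width: 0.0854
```

```bash
python3 j.py; python3 hold.py 4; python3 j.py
```

```text
14.85 [ 0.6558 -0.4556  0.2923] tilt [ 0.1042 -0.077 ] j235 [0.3543 1.1899 1.4678] sum 3.012 v [ 0.266  0.486 -0.724] tau [-56.09 -39.36   0.31]
15.05 [ 0.6558 -0.4557  0.2942] tilt [ 0.1031 -0.0761] j235 [0.3547 1.1862 1.4725] sum 3.0133 v [-0.056 -0.099 -0.006] tau [-49.34 -34.83  -0.34]
```

```bash
python3 hold.py 3; python3 j.py
```

```text
15.2 [ 0.6576 -0.4571  0.3024] tilt [ 0.1124 -0.0839] j235 [0.3501 1.1792 1.4718] sum 3.0011 v [-0.008 -0.006 -0.003] tau [-50.96 -36.56  -0.41]
```

Call:
{"name": "send_rows", "arguments": {
  "motion": [
    [[0,0,-0.05,0],[0,0,0,0]]
  ]
}}

```text
time_s: 15.4
tcp_pos: [0.6533, -0.454, 0.3561]
ee_rot: [0.043, -0.306, 0.949, -0.062]
force: [0.2, -0.8, 2.7]
gripper_width: 0.0854
```

```bash
python3 j.py; python3 hold.py 5; python3 j.py
```

```text
15.4 [ 0.6533 -0.454   0.3561] tilt [ 0.1203 -0.0906] j235 [0.3209 1.1285 1.5412] sum 2.9906 v [ 0.049  0.086 -0.011] tau [-41.22 -30.44  -0.08]
15.65 [ 0.6512 -0.4522  0.3412] tilt [ 0.1052 -0.0778] j235 [0.3286 1.1419 1.5402] sum 3.0107 v [ 0.015  0.02  -0.001] tau [-54.16 -39.58  -0.42]
```

Call:
{"name": "send_rows", "arguments": {
  "motion": [
    [[0,0,0.05,0]]
  ]
}}

```text
time_s: 15.75
tcp_pos: [0.659, -0.4583, 0.3026]
ee_rot: [0.043, -0.306, 0.949, -0.061]
force: [1.0, -1.1, 2.8]
gripper_width: 0.0852
```

```bash
python3 j.py; python3 hold.py 5; python3 j.py
```

```text
15.75 [ 0.659  -0.4583  0.3026] tilt [ 0.1184 -0.0891] j235 [0.3495 1.1801 1.4635] sum 2.9931 v [ 0.316  0.552 -0.791] tau [-49.81 -34.87   0.74]
16.0 [ 0.6563 -0.4561  0.2914] tilt [ 0.1042 -0.077 ] j235 [0.356  1.1891 1.4669] sum 3.012 v [-0.027 -0.043 -0.005] tau [-51.21 -36.38  -0.36]
```

Call:
{"name": "send_rows", "arguments": {
  "motion": [
    [[0,0,0,0]]
  ]
}}

```text
time_s: 16.1
tcp_pos: [0.6568, -0.4565, 0.2942]
ee_rot: [0.039, -0.306, 0.95, -0.054]
force: [1.0, -0.2, 0.6]
gripper_width: 0.0854
```

```bash
for i in 1 2 3 4 5 6; do python3 j.py; python3 hold.py 1;done; python3 j.py
```

```text
16.1 [ 0.6568 -0.4565  0.2942] tilt [ 0.1066 -0.0791] j235 [0.3547 1.1863 1.4676] sum 3.0087 v [-0.003 -0.015  0.01 ] tau [-51.91 -37.05  -0.4 ]
16.15 [ 0.6568 -0.4565  0.2944] tilt [ 0.107  -0.0794] j235 [0.3545 1.1862 1.4675] sum 3.0083 v [-0.002  0.003 -0.004] tau [-52.69 -37.69  -0.41]
16.2 [ 0.6568 -0.4565  0.2943] tilt [ 0.107  -0.0794] j235 [0.3545 1.1865 1.4673] sum 3.0083 v [ 0.001  0.007 -0.004] tau [-53.05 -37.97  -0.41]
16.25 [ 0.6567 -0.4564  0.294 ] tilt [ 0.1066 -0.0791] j235 [0.3546 1.1869 1.4672] sum 3.0087 v [ 0.002  0.008 -0.002] tau [-53.36 -38.19  -0.41]
16.3 [ 0.6566 -0.4564  0.2935] tilt [ 0.1062 -0.0787] j235 [0.3548 1.1873 1.4672] sum 3.0093 v [ 0.005  0.009 -0.003] tau [-53.59 -38.35  -0.41]
16.35 [ 0.6565 -0.4563  0.293 ] tilt [ 0.1056 -0.0783] j235 [0.3551 1.1878 1.4671] sum 3.01 v [ 0.006  0.01  -0.001] tau [-53.74 -38.44  -0.41]
16.4 [ 0.6564 -0.4562  0.2925] tilt [ 0.1052 -0.0779] j235 [0.3553 1.1882 1.4671] sum 3.0106 v [ 0.004  0.007 -0.   ] tau [-53.82 -38.49  -0.41]
```

Call:
{"name": "send_rows", "arguments": {
  "motion": [
    [[0,0,-0.05,0],[0,0,0.035,0]]
  ]
}}

```text
time_s: 16.6
tcp_pos: [0.6563, -0.4562, 0.3149]
ee_rot: [0.041, -0.306, 0.949, -0.058]
force: [1.9, -1.4, 3.5]
gripper_width: 0.0853
```

```bash
for i in 1 2 3 4 5; do python3 j.py; python3 hold.py 1;done; python3 j.py
```

```text
16.6 [ 0.6563 -0.4562  0.3149] tilt [ 0.1135 -0.0849] j235 [0.3422 1.1687 1.4888] sum 2.9997 v [ 0.292  0.541 -0.576] tau [-38.48 -27.     0.88]
16.65 [ 0.6529 -0.4535  0.2959] tilt [ 0.0949 -0.0691] j235 [0.3522 1.1858 1.4862] sum 3.0243 v [0.104 0.172 0.1  ] tau [-84.83 -61.92  -0.76]
16.7 [ 0.6512 -0.4521  0.2911] tilt [ 0.0871 -0.0627] j235 [0.3549 1.1899 1.4896] sum 3.0344 v [0.019 0.022 0.035] tau [-65.3  -47.22  -0.76]
16.75 [ 0.6511 -0.452   0.2911] tilt [ 0.0867 -0.0623] j235 [0.355  1.1897 1.4904] sum 3.035 v [-0.01  -0.025  0.002] tau [-56.81 -40.62  -0.45]
16.8 [ 0.6516 -0.4524  0.2928] tilt [ 0.0886 -0.0639] j235 [0.3543 1.188  1.4902] sum 3.0325 v [-0.017 -0.033 -0.002] tau [-53.58 -38.18  -0.34]
16.85 [ 0.652  -0.4527  0.2943] tilt [ 0.0904 -0.0654] j235 [0.3536 1.1865 1.49  ] sum 3.0301 v [-0.015 -0.025 -0.004] tau [-52.55 -37.46  -0.33]
```

Call:
{"name": "send_rows", "arguments": {
  "motion": [
    [[0,0,-0.05,0],[0,0,0.035,0]]
  ]
}}

```text
time_s: 17.05
tcp_pos: [0.6523, -0.4531, 0.3194]
ee_rot: [0.036, -0.306, 0.95, -0.05]
force: [1.0, -1.6, 4.5]
gripper_width: 0.0854
```

```bash
python3 hold.py 3;python3 j.py
```

```text
17.2 [ 0.6473 -0.4491  0.2963] tilt [ 0.0738 -0.0514] j235 [0.3525 1.1836 1.5158] sum 3.052 v [-0.009 -0.024  0.   ] tau [-56.48 -40.44  -0.38]
```

Call:
{"name": "send_rows", "arguments": {
  "motion": [
    [[0,0,-0.05,0],[0,0,0.035,0]]
  ]
}}

```text
time_s: 17.4
tcp_pos: [0.6473, -0.4492, 0.3195]
ee_rot: [0.03, -0.306, 0.951, -0.039]
force: [0.9, -0.7, 3.2]
gripper_width: 0.0855
```

```bash
python3 hold.py 3;python3 j.py
```

```text
17.55 [ 0.6424 -0.4453  0.297 ] tilt [ 0.055  -0.0355] j235 [0.3531 1.1808 1.5428] sum 3.0767 v [-0.009 -0.029 -0.002] tau [-56.32 -40.25  -0.29]
```

Call:
{"name": "send_rows", "arguments": {
  "motion": [
    [[0,0,-0.05,0],[0,0,0.035,0]]
  ]
}}

```text
time_s: 17.75
tcp_pos: [0.6426, -0.4455, 0.3202]
ee_rot: [0.023, -0.306, 0.951, -0.029]
force: [1.5, -0.6, 4.5]
gripper_width: 0.0855
```

```bash
python3 hold.py 3;python3 j.py
```

```text
17.9 [ 0.6377 -0.4416  0.298 ] tilt [ 0.0358 -0.0193] j235 [0.3545 1.1769 1.5704] sum 3.1018 v [-0.01  -0.028  0.   ] tau [-56.25 -40.11  -0.21]
```

Call:
{"name": "send_rows", "arguments": {
  "motion": [
    [[0,0,-0.05,0],[0,0,0.035,0]]
  ]
}}

```text
time_s: 18.1
tcp_pos: [0.6381, -0.4421, 0.3211]
ee_rot: [0.016, -0.306, 0.952, -0.018]
force: [0.4, -0.5, 3.3]
gripper_width: 0.0856
```

```bash
python3 hold.py 3;python3 j.py
```

```text
18.25 [ 0.6333 -0.4381  0.2992] tilt [ 0.0165 -0.0029] j235 [0.3568 1.1717 1.5986] sum 3.1271 v [-0.01  -0.028 -0.001] tau [-56.24 -39.98  -0.12]
```

Call:
{"name": "send_rows", "arguments": {
  "motion": [
    [[0,0,-0.045,0],[0,0,0.03,0]]
  ]
}}

```text
time_s: 18.45
tcp_pos: [0.6338, -0.4388, 0.3215]
ee_rot: [0.009, -0.306, 0.952, -0.007]
force: [1.0, -0.4, 2.8]
gripper_width: 0.0854
```

```bash
python3 hold.py 3;python3 j.py; python3 hold.py 3;python3 j.py;python3 hold.py 3;python3 j.py; python3 st.py .5425 -.3207 .15
```

```text
18.6 [ 0.6297 -0.4353  0.3027] tilt [-0.0002  0.0113] j235 [0.3592 1.1631 1.6268] sum 3.1491 v [-0.005 -0.022 -0.001] tau [-5.591e+01 -3.967e+01 -4.000e-02]
18.75 [ 0.6306 -0.436   0.3058] tilt [0.0039 0.0078] j235 [0.3576 1.16   1.626 ] sum 3.1437 v [-0.006 -0.011 -0.005] tau [-5.251e+01 -3.730e+01  2.000e-02]
18.9 [ 0.6307 -0.4361  0.3062] tilt [0.0048 0.0071] j235 [0.3572 1.1599 1.6255] sum 3.1426 v [-0.     0.006 -0.002] tau [-5.315e+01 -3.786e+01  1.000e-02]
18.9 [ 0.6307 -0.4361  0.3062] yaw -144.37 tilt [0.0048 0.0071] F [-0.4 -0.1  0.2] T [-0.01  0.02  0.04] w 0.08544339213664988 [-0.7   0.36  1.16  0.01  1.63 -2.9 ]
tool d [0.0057 0.1447 0.1566]
```

Call:
{"name": "send_rows", "arguments": {
  "motion": [
    [[0.001,0.036,0.034,0]]
  ]
}}

```text
time_s: 19.0
tcp_pos: [0.6119, -0.411, 0.2786]
ee_rot: [0.007, -0.305, 0.952, -0.003]
force: [-0.2, -0.3, 1.3]
gripper_width: 0.0854
```

```bash
python3 hold.py 4;python3 j.py
```

```text
19.2 [ 0.608  -0.406   0.2698] tilt [0.0014 0.0099] j235 [0.2871 1.3051 1.5547] sum 3.1469 v [-0.01  -0.14  -0.009] tau [-47.92 -34.2    0.14]
```

Call:
{"name": "send_rows", "arguments": {
  "motion": [
    [[0.001,0.036,0.034,0]]
  ]
}}

```text
time_s: 19.3
tcp_pos: [0.5918, -0.3836, 0.2473]
ee_rot: [0.007, -0.305, 0.952, -0.004]
force: [-0.2, 0.4, 1.1]
gripper_width: 0.0859
```

```bash
python3 hold.py 4;python3 j.py
```

```text
19.5 [ 0.588  -0.379   0.2391] tilt [0.003  0.0083] j235 [0.2276 1.426  1.4909] sum 3.1445 v [-0.007 -0.106 -0.005] tau [-44.83 -33.57   0.15]
```

Call:
{"name": "send_rows", "arguments": {
  "motion": [
    [[0.001,0.036,0.034,0]]
  ]
}}

```text
time_s: 19.6
tcp_pos: [0.5726, -0.3567, 0.2166]
ee_rot: [0.009, -0.305, 0.952, -0.006]
force: [0.2, -0.4, 0.9]
gripper_width: 0.0858
```

```bash
python3 hold.py 4;python3 j.py; python3 st.py .5425 -.3207 .15
```

```text
19.8 [ 0.5679 -0.3516  0.2081] tilt [0.0068 0.0051] j235 [0.1718 1.5417 1.4259] sum 3.1395 v [-0.006 -0.085 -0.005] tau [-42.07 -33.16   0.14]
19.8 [ 0.5679 -0.3516  0.2081] yaw -144.34 tilt [0.0068 0.0051] F [ 0.4 -0.3  1. ] T [-0.03  0.03 -0.04] w 0.08546925843698631 [-0.67  0.17  1.54  0.01  1.43 -2.86]
tool d [0.0032 0.0399 0.0581]
```

Call:
{"name": "send_rows", "arguments": {
  "motion": [
    [[0.003,0.039,0.028,0]]
  ]
}}

```text
time_s: 19.9
tcp_pos: [0.5498, -0.3284, 0.1906]
ee_rot: [0.01, -0.305, 0.952, -0.007]
force: [0.8, -0.3, 1.3]
gripper_width: 0.0855
```

```bash
python3 hold.py 4;python3 j.py; python3 st.py .5425 -.3207 .15
```

```text
20.1 [ 0.5452 -0.3235  0.1837] tilt [0.0117 0.0011] j235 [0.109  1.6527 1.3713] sum 3.133 v [-0.    -0.065 -0.005] tau [-39.23 -33.01   0.12]
20.1 [ 0.5452 -0.3235  0.1837] yaw -144.34 tilt [0.0117 0.0011] F [-0.2 -0.   1.3] T [-0.    0.02  0.01] w 0.0854308244507098 [-0.66  0.11  1.65  0.01  1.37 -2.85]
tool d [0.0009 0.0041 0.0337]
```

Call:
{"name": "send_rows", "arguments": {
  "motion": [
    [[0,0,0.035,0]]
  ]
}}

```text
time_s: 20.2
tcp_pos: [0.5523, -0.329, 0.1598]
ee_rot: [0.012, -0.306, 0.952, -0.01]
force: [1.5, -0.9, 0.6]
gripper_width: 0.0853
```

```bash
python3 hold.py 5;python3 j.py; python3 st.py .5425 -.3207 .082
```

```text
20.45 [ 0.5476 -0.3253  0.1519] tilt [ 0.0154 -0.0018] j235 [0.1409 1.6731 1.3142] sum 3.1283 v [-0.013  0.008 -0.005] tau [-4.046e+01 -3.447e+01 -1.000e-02]
20.45 [ 0.5476 -0.3253  0.1519] yaw -144.36 tilt [ 0.0154 -0.0018] F [-0.4  0.7  0.4] T [ 0.03  0.04 -0.04] w 0.08530933576430696 [-0.66  0.14  1.67  0.01  1.31 -2.85]
tool d [0.0023 0.0074 0.0698]
```

Call:
{"name": "send_rows", "arguments": {
  "motion": [
    [[0,0,-0.045,0],[0,0.003,0.045,0]]
  ]
}}

```text
time_s: 20.65
tcp_pos: [0.5525, -0.3285, 0.1662]
ee_rot: [0.013, -0.306, 0.952, -0.012]
force: [1.5, -2.0, 1.8]
gripper_width: 0.0857
```

```bash
python3 hold.py 6;python3 j.py; python3 st.py .5425 -.3207 .082
```

```text
20.95 [ 0.544  -0.3218  0.1493] tilt [0.0083 0.0036] j235 [0.1378 1.6812 1.3181] sum 3.1372 v [-0.004 -0.005 -0.005] tau [-4.043e+01 -3.439e+01  2.000e-02]
20.95 [ 0.544  -0.3218  0.1493] yaw -144.38 tilt [0.0083 0.0036] F [-0.  -1.2 -0.2] T [ 0.01 -0.01 -0.02] w 0.08559290308357924 [-0.66  0.14  1.68  0.01  1.32 -2.85]
tool d [0.0012 0.0019 0.0672]
```

Call:
{"name": "send_rows", "arguments": {
  "motion": [
    [[0.001,0.003,0.034,0]]
  ]
}}

```text
time_s: 21.05
tcp_pos: [0.5462, -0.3232, 0.1229]
ee_rot: [0.009, -0.306, 0.952, -0.006]
force: [0.6, -0.0, 0.3]
gripper_width: 0.0854
```

```bash
python3 hold.py 5; python3 st.py .5425 -.3207 .082
```

```text
21.3 [ 0.5424 -0.3203  0.1167] yaw -144.38 tilt [0.0095 0.0026] F [ 0.4 -0.5 -0.5] T [ 0.04  0.03 -0.02] w 0.0856211175362094 [-0.65  0.17  1.71  0.01  1.26 -2.85]
tool d [ 0.0005 -0.0003  0.0347]
```

Call:
{"name": "send_rows", "arguments": {
  "motion": [
    [[0,0.003,0.033,0]]
  ]
}}

```text
time_s: 21.4
tcp_pos: [0.5455, -0.3213, 0.0913]
ee_rot: [0.009, -0.306, 0.952, -0.006]
force: [-0.3, -1.1, 0.5]
gripper_width: 0.0852
```

```bash
python3 hold.py 4; python3 w.py w3; python3 st.py .5425 -.3207 .082
```

```text
21.6 [ 0.5411 -0.3178  0.0845] yaw -144.37304082351716 tilt [ 0.0094  0.0027 -1.    ] [-0.653  0.197  1.731  0.008  1.207 -2.849]
cartridge_grip 0.87 [ 53.6 179.8] [ 0.4833 -0.4197  0.09  ]
cartridge_grip 0.81 [118.4 481. ] [ 0.4403 -0.3207  0.09  ]
cartridge_grip 0.63 [333.7 311.3] [ 0.5443 -0.3206  0.09  ]
socket_mouth 0.96 [431.2 519.8] [ 0.5547 -0.1308  0.052 ]
21.85 [ 0.5417 -0.3184  0.0854] yaw -144.38 tilt [0.0115 0.0011] F [-0.8 -0.  -0.2] T [ 0.01  0.04 -0.02] w 0.08541050748416204 [-0.65  0.2   1.73  0.01  1.21 -2.85]
tool d [ 0.0007 -0.0023  0.0034]
```

View pics/w3.png

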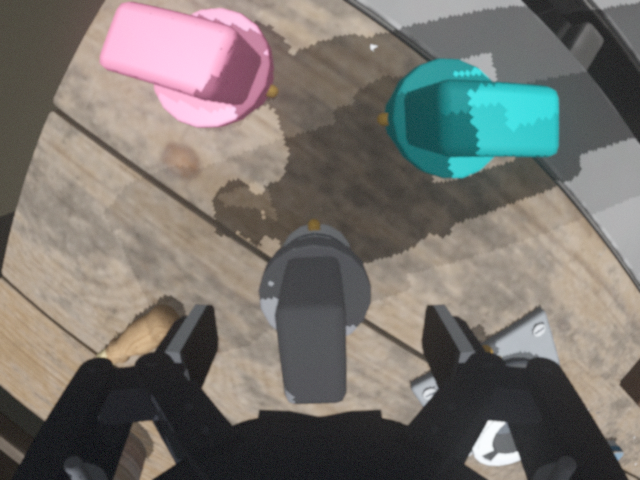

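Call:
{"name": "send_rows", "arguments": {
  "motion": [
    [[0.001,-0.002,0.003,0]]
  ],
  "gripper": 0,
  "squeeze": 45
}}

```text
time_s: 21.95
tcp_pos: [0.5427, -0.321, 0.0836]
ee_rot: [0.006, -0.306, 0.952, -0.002]
force: [-0.4, -0.9, -0.1]
gripper_width: 0.0735
```

```bash
for i in 1 2 3 4; do python3 hold.py 3; python3 st.py .5425 -.3207 .082;done
```

```text
22.1 [ 0.5422 -0.3208  0.0826] yaw -144.39 tilt [0.0116 0.001 ] F [-0.1  0.1  0.8] T [-0.01  0.02 -0.05] w 0.0518923835338253 [-0.66  0.2   1.73  0.01  1.2  -2.85]
tool d [-0.0003 -0.0001  0.0006]
22.25 [ 0.5421 -0.3206  0.0824] yaw -144.38 tilt [0.0114 0.0012] F [ 0.2  0.3 -0.3] T [-0.06 -0.01  0.01] w 0.02843237279884418 [-0.66  0.2   1.73  0.01  1.2  -2.85]
tool d [-0.0003 -0.0003  0.0004]
22.4 [ 0.5422 -0.3206  0.0825] yaw -144.38 tilt [0.0117 0.0011] F [ 1.2 -0.   0.3] T [0.04 0.02 0.05] w 0.023854251669217594 [-0.66  0.2   1.73  0.01  1.2  -2.85]
tool d [-0.0002 -0.0002  0.0005]
22.55 [ 0.5422 -0.3206  0.0826] yaw -144.37 tilt [0.0117 0.001 ] F [-0.   0.3  0.9] T [ 0.06 -0.   -0.01] w 0.023596839826623427 [-0.66  0.2   1.73  0.01  1.2  -2.85]
tool d [-0.0002 -0.0002  0.0006]
```

Call:
{"name": "send_rows", "arguments": {
  "motion": [
    [[0,0,-0.045,0]]
  ]
}}

```text
time_s: 22.65
tcp_pos: [0.5371, -0.3173, 0.1195]
ee_rot: [0.001, -0.306, 0.952, 0.005]
force: [1.0, 0.4, -2.1]
gripper_width: 0.0237
```

```bash
python3 hold.py 4; python3 st.py .5425 -.3207 .175
```

```text
22.85 [ 0.5423 -0.3212  0.1288] yaw -144.38 tilt [ 0.0137 -0.0006] F [-0.3  0.4 -2.6] T [0.01 0.04 0.01] w 0.02396109301254339 [-0.66  0.15  1.7   0.01  1.28 -2.85]
tool d [-0.0009 -0.0001 -0.0462]
```

Call:
{"name": "send_rows", "arguments": {
  "motion": [
    [[0,0,-0.048,0]]
  ]
}}

```text
time_s: 22.95
tcp_pos: [0.5366, -0.3173, 0.1665]
ee_rot: [0.001, -0.306, 0.952, 0.006]
force: [1.1, -0.3, -2.7]
gripper_width: 0.0234
```

```bash
python3 hold.py 4; python3 st.py .5425 -.3207 .175
```

```text
23.15 [ 0.5417 -0.3212  0.1769] yaw -144.38 tilt [ 0.0142 -0.001 ] F [ 0.  -0.3 -1.9] T [0.02 0.02 0.02] w 0.023408730440114645 [-0.66  0.1   1.67  0.01  1.36 -2.85]
tool d [-0.0009  0.      0.0019]
```

Call:
{"name": "send_rows", "arguments": {
  "motion": [
    [[-0.024,0.03,0,0],[-0.024,0.03,0,0]]
  ]
}}

```text
time_s: 23.35
tcp_pos: [0.5434, -0.2456, 0.1717]
ee_rot: [0.004, -0.303, 0.953, -0.001]
force: [0.3, -0.0, -1.7]
gripper_width: 0.0237
```

```bash
python3 hold.py 4; python3 w.py w4; python3 st.py .5555 -.13 .175;python3 - <<'E'
from h import *
d=np.load("pics/w4.npz");p,Rm=d["p"],d["R"];im=cv2.imread("pics/w4.png")
C=(.5555,-.13)
q=np.linspace(-.06,.06,480);X,Y=np.meshgrid(C[0]+q,C[1]+q,indexing="ij");pts=np.c_[X.ravel(),Y.ravel(),np.full(X.size,.052)]
uv=wproj(pts,p,Rm).astype(np.float32).reshape(480,480,2)[::-1,::-1]
cv2.imwrite("pics/rect4.png",cv2.remap(im,uv[...,0].copy(),uv[...,1].copy(),2))
E
```

```text
23.55 [ 0.5436 -0.2453  0.1718] yaw -144.5440508361979 tilt [ 7.8e-03  9.0e-04 -1.0e+00] [-0.551  0.034  1.752  0.005  1.349 -2.741]
cartridge_grip 0.84 [ 41.3 317.3] [ 0.4416 -0.3208  0.09  ]
cartridge_grip 0.71 [336.6 315.9] [ 0.5938 -0.2141  0.09  ]
cartridge_grip 0.65 [ 20.  143.1] [ 0.4839 -0.4211  0.09  ]
cartridge_mid 0.77 [ 31.5 166.8] [ 0.4833 -0.4196  0.055 ]
cartridge_mid 0.66 [ 52.2 317.6] [ 0.4415 -0.3211  0.055 ]
cartridge_pin 0.86 [ 42.8 186. ] [ 0.484  -0.4188  0.016 ]
cartridge_pin 0.52 [318.1 423.5] [ 0.5623 -0.1175  0.016 ]
socket_mouth 0.74 [324.8 430.9] [ 0.5531 -0.1296  0.052 ]
socket_mouth 0.64 [321.9 428.9] [ 0.552 -0.133  0.052]
23.8 [ 0.5445 -0.2474  0.1741] yaw -144.69 tilt [ 0.0111 -0.0008] F [ 0.5  0.  -1.3] T [-0.04  0.03 -0.02] w 0.02372247623012215 [-0.55  0.03  1.75  0.01  1.35 -2.74]
tool d [-0.0768  0.0894 -0.0008]
```

View pics/w4.png

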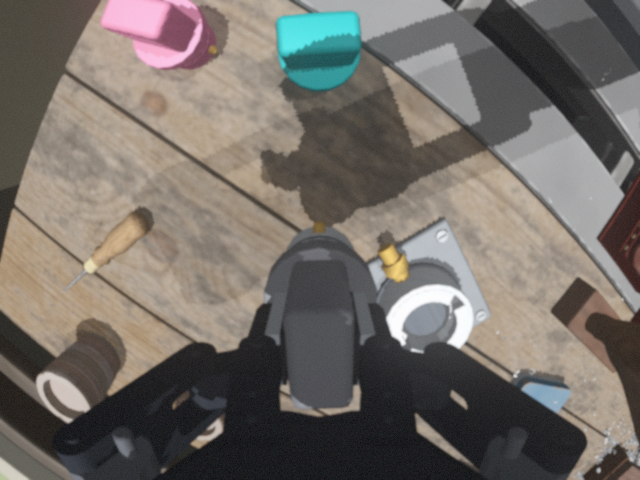

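View pics/rect4.png

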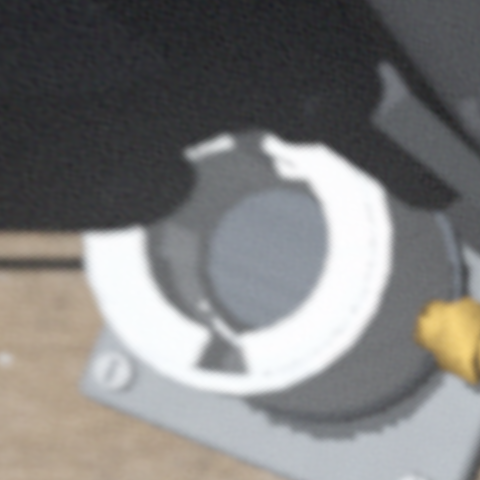

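Call:
{"name": "send_rows", "arguments": {
  "motion": [
    [[-0.026,0.03,0,0],[-0.026,0.03,0,0],[-0.024,0.029,0,0]]
  ]
}}

```text
time_s: 24.1
tcp_pos: [0.5558, -0.1347, 0.1743]
ee_rot: [0.005, -0.298, 0.955, -0.003]
force: [-0.0, -0.1, -2.1]
gripper_width: 0.0235
```

```bash
python3 hold.py 4; python3 st.py .5553 -.1294 .175
```

```text
24.3 [ 0.5558 -0.135   0.1743] yaw -145.17 tilt [ 0.012  -0.0035] F [ 0.7 -0.2 -2. ] T [-0.04  0.03  0.05] w 0.023796827417212882 [-0.37 -0.03  1.81  0.    1.35 -2.55]
tool d [-0.0028  0.0049 -0.0007]
```

Call:
{"name": "send_rows", "arguments": {
  "motion": [
    [[0,0,0,8.5],[0,0,0,8.5],[0,0,0,8.5],[0,0,0,8.5],[0,0,0,8.5]]
  ]
}}

```text
time_s: 24.8
tcp_pos: [0.5558, -0.1433, 0.1747]
ee_rot: [0.006, 0.074, 0.997, -0.003]
force: [0.5, -0.5, -0.9]
gripper_width: 0.0242
```

```bash
python3 hold.py 4; python3 st.py .5553 -.1294 .145
```

```text
25.0 [ 0.5558 -0.1426  0.1747] yaw 172.04 tilt [ 0.0124 -0.0061] F [ 0.2 -0.4 -2.3] T [-0.01  0.   -0.04] w 0.023556583964719765 [-0.38 -0.03  1.81 -0.    1.35 -1.81]
tool d [0.0027 0.0131 0.0296]
```

Call:
{"name": "send_rows", "arguments": {
  "motion": [
    [[0.003,0.013,0.03,-0.7]]
  ]
}}

```text
time_s: 25.1
tcp_pos: [0.5586, -0.1323, 0.1496]
ee_rot: [0.012, 0.063, 0.998, -0.005]
force: [0.6, -0.1, -1.3]
gripper_width: 0.0236
```

```bash
python3 hold.py 5; python3 st.py .5553 -.1294 .157; python3 j.py
```

```text
25.35 [ 0.5552 -0.1299  0.1451] yaw 172.78 tilt [ 0.0126 -0.0066] F [ 0.1 -0.2 -1. ] T [-0.04 -0.03 -0.01] w 0.02401826465103046 [-0.36 -0.01  1.84 -0.    1.29 -1.8 ]
tool d [-0.0002  0.0004 -0.0119]
25.35 [ 0.5552 -0.1299  0.1451] tilt [ 0.0126 -0.0066] j235 [-0.0058  1.8394  1.294 ] sum 3.1275 v [-0.012 -0.021 -0.002] tau [-34.67 -34.74   0.  ]
```

```bash
python3 - <<'E'
from h import *
s=bot.grab_frame("scene");t=bot.grab_frame("top");w=bot.grab_frame("wrist")
cv2.imwrite("pics/a1.png",np.hstack([cv2.resize(s[150:310,200:340],(350,400)),cv2.resize(w[150:480,150:500],(424,400))]))
E
python3 st.py .5553 -.1294 .135
```

```text
25.5 [ 0.5558 -0.1301  0.1461] yaw 172.74 tilt [ 0.0145 -0.0071] F [ 0.7 -0.4 -2.3] T [ 0.02  0.01 -0.04] w 0.023961333905140197 [-0.36 -0.01  1.84 -0.    1.29 -1.8 ]
tool d [0.0008 0.0007 0.0111]
```

View pics/a1.png

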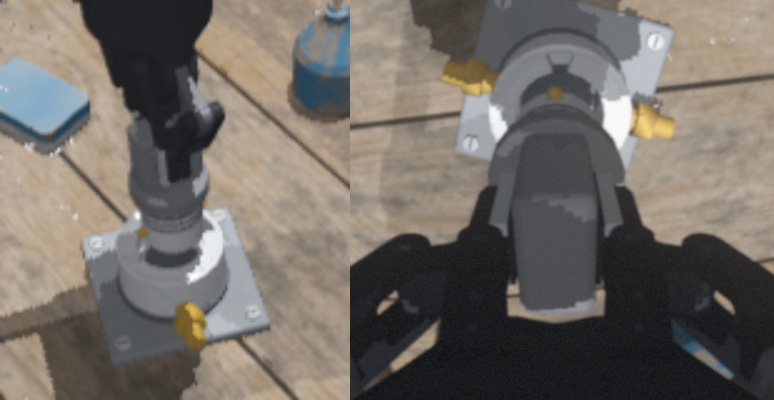

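```bash
python3 - <<'E'
from h import *
s,p,Rm=tool();im=bot.grab_frame("wrist");cv2.imwrite("pics/w5.png",im)
C=(.5555,-.1295)
q=np.linspace(-.06,.06,480);X,Y=np.meshgrid(C[0]+q,C[1]+q,indexing="ij");pts=np.c_[X.ravel(),Y.ravel(),np.full(X.size,.052)]
uv=wproj(pts,p,Rm).astype(np.float32).reshape(480,480,2)[::-1,::-1]
r=cv2.remap(im,uv[...,0].copy(),uv[...,1].copy(),2)
r2=r.copy()
cv2.circle(r2,(240,240),154,(0,0,255),1);cv2.circle(r2,(240,240),94,(0,0,255),1)
a=np.radians(-7.2);
for sg in(1,-1): cv2.line(r2,(240,240),(int(240-sg*np.sin(a)*160),int(240-sg*np.cos(a)*160)),(0,0,255),1)
cv2.imwrite("pics/rect5.png",np.hstack([r2[:,60:420],r[:,60:420]]))
E
python3 st.py .5553 -.1294 .135
```

```text
25.55 [ 0.5558 -0.13    0.146 ] yaw 172.74 tilt [ 0.0144 -0.007 ] F [-0.9 -0.  -2. ] T [0.01 0.02 0.03] w 0.02400411340360823 [-0.36 -0.01  1.84 -0.    1.29 -1.8 ]
tool d [0.0007 0.0006 0.011 ]
```

View pics/rect5.png

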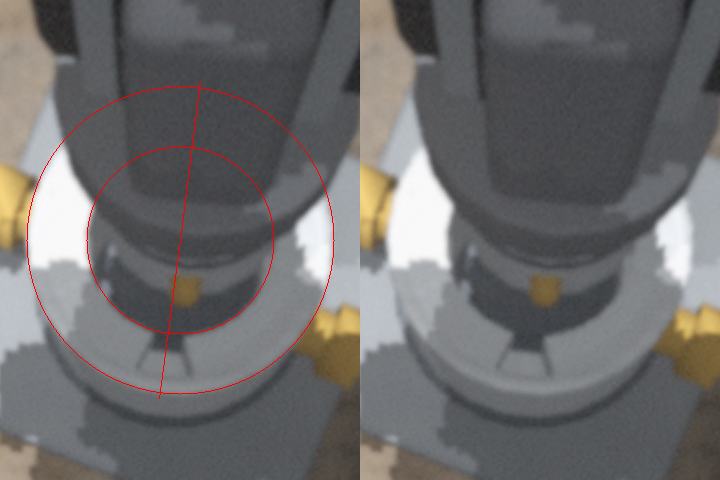

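Run:
```python
from h import *
s,p,Rm=tool()
z=p[2]-.0826+.016
for dy in(0,):
  P=np.array([p[0],p[1],z])+.0265*np.array([Rm[0,0],Rm[1,0],0]); uv=wproj(P,p,Rm)[0]; print(P,uv)
C=(.5555,-.1295)
# patch px (186,291)
x=C[0]+(239.5-291)/4000; y=C[1]+(239.5-246)/4000  # col=186+60
print("obs uv",wproj([x,y,.052],p,Rm), "at pin z", watz(*wproj([x,y,.052],p,Rm)[0],z,p,Rm))
```

```text
[ 0.52949793 -0.12663246  0.07939463] [322.52054193 217.38037517]
obs uv [[317.93677107 226.889108  ]] at pin z [ 0.53459435 -0.1298354   0.07939463]
```

Run:
```python
import cv2,numpy as np
t=cv2.imread("pics/w5.png")
c=cv2.resize(t[190:430,220:420],None,fx=3.3,fy=2.4,interpolation=2)
for k in range(0,200,20): cv2.line(c,(int(k*3.3),0),(int(k*3.3),6),(0,0,255),1)
cv2.line(c,(330,0),(330,570),(0,0,255),1)
cv2.imwrite("pics/z5.png",c)
from h import *
s,p,Rm=tool()
for h in (0,.02,.046,.06,.085,.11):
  P=p+Rm@np.array([0,0,.0826-h]); print(h,wproj(P,p,Rm), [wproj(p+Rm@np.array([0,sg*.012 if h>.06 else sg*(.027 if h>.04 else .0215),.0826-h]),p,Rm)[0,0] for sg in(1,-1)])
```

```text
0 [[321.68718536 254.29231538]] [np.float64(356.567263720552), np.float64(286.76970845403025)]
0.02 [[321.88844431 266.35284475]] [np.float64(359.87728530935567), np.float64(283.8512414674261)]
0.046 [[322.20742835 285.63243743]] [np.float64(375.9346427062024), np.float64(268.37116951681907)]
0.06 [[322.41354358 298.20030543]] [np.float64(380.0780454334207), np.float64(264.61428318903995)]
0.085 [[322.86095251 325.79054094]] [np.float64(352.53752271027406), np.float64(293.14328318935475)]
0.11 [[323.44453115 362.45114897]] [np.float64(358.1449392074369), np.float64(288.67897820121385)]
```

View pics/z5.png

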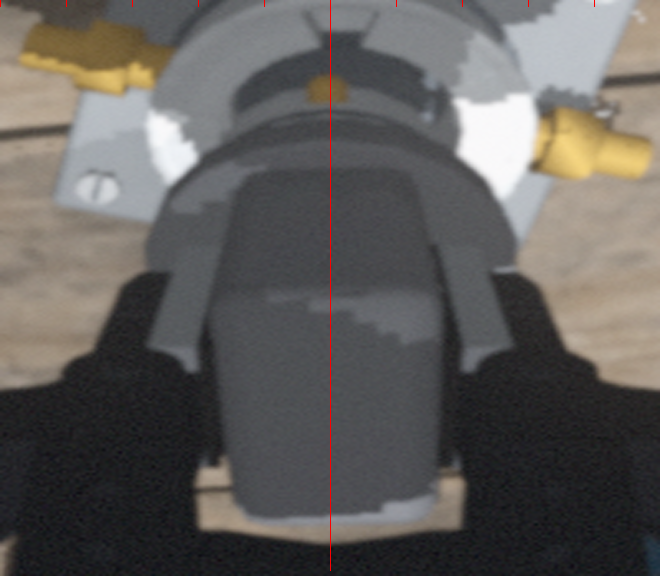

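```bash
python3 - <<'E'
from h import *
s,p,Rm=tool()
for nm,x,h,obs in [("pin end",.027,.016,222),("flange low edge",.027,.046,235),("flange top edge",.027,.06,248),("grip near top",.022,.11,311),("grip far top",-.022,.11,406)]:
  a=wproj(p+Rm@np.array([x,0,.0826-h]),p,Rm)[0]; b=wproj(p+Rm@np.array([x+.001,0,.0826-h]),p,Rm)[0]
  print(nm,a,"obs",obs,"dx mm",(obs-a[1])/(b[1]-a[1]))
E
python3 st.py
```

```text
pin end [321.89722182 218.08427787] obs 222 dx mm -2.227220061088128
flange low edge [322.29748711 233.72211239] obs 235 dx mm -0.63143718624284
flange top edge [322.53114122 242.91276395] obs 248 dx mm -2.3405699155111193
grip near top [323.71890703 306.86878068] obs 311 dx mm -1.4871194974362805
grip far top [323.16874048 407.99398764] obs 406 dx mm 1.0656148147637419
25.55 [ 0.5558 -0.13    0.146 ] yaw 172.74 tilt [ 0.0144 -0.007 ] F [-0.9 -0.  -2. ] T [0.01 0.02 0.03] w 0.02400411340360823 [-0.36 -0.01  1.84 -0.    1.29 -1.8 ]
```

Call:
{"name": "send_rows", "arguments": {
  "motion": [
    [[0.001,0.0027,0.015,0]]
  ]
}}

```text
time_s: 25.65
tcp_pos: [0.5575, -0.1284, 0.1339]
ee_rot: [0.011, 0.063, 0.998, -0.004]
force: [0.5, -0.1, -0.0]
gripper_width: 0.0237
```

```bash
python3 hold.py 5; python3 st.py .5548 -.1274 .125
python3 - <<'E'
import cv2
from rig import bot
t=bot.grab_frame("wrist"); cv2.imwrite("pics/z6.png",cv2.resize(t[170:320,240:420],None,fx=4,fy=4,interpolation=2))
E
```

```text
25.9 [ 0.5551 -0.1271  0.1304] yaw 172.75 tilt [ 0.0136 -0.0067] F [ 0.4 -0.5 -1.7] T [0.05 0.   0.02] w 0.023680384312923658 [-0.36  0.01  1.85 -0.    1.27 -1.8 ]
tool d [ 0.0003 -0.0003  0.0054]
```

View pics/z6.png

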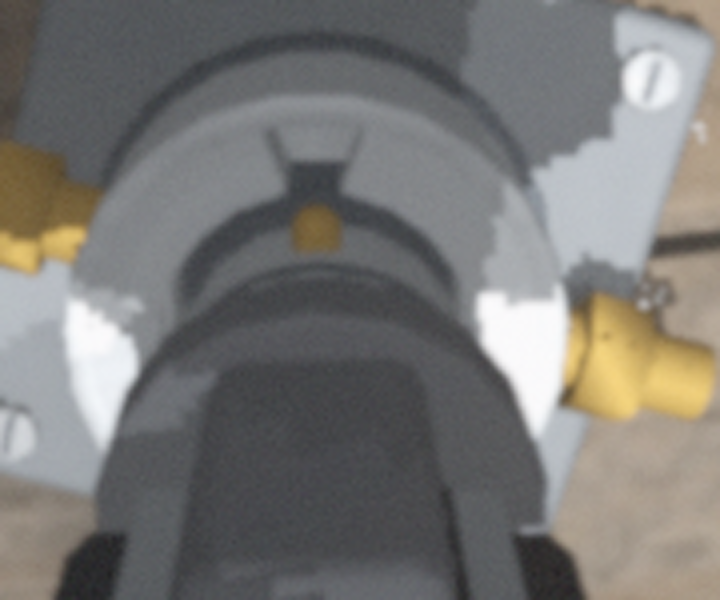

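The pin at (317,228) is centred on the slot at (316,175). I'll descend gently and check the force.

Call:
{"name": "send_rows", "arguments": {
  "motion": [
    [[0,0,0.008,0]]
  ]
}}

```text
time_s: 26.05
tcp_pos: [0.5559, -0.1277, 0.1243]
ee_rot: [0.008, 0.063, 0.998, -0.004]
force: [-3.0, -0.6, 1.3]
gripper_width: 0.0234
```

```bash
python3 hold.py 3; python3 st.py .5548 -.1274 .117
```

```text
26.2 [ 0.555  -0.1271  0.1218] yaw 172.74 tilt [ 0.0133 -0.0063] F [-0.  -0.2 -2.1] T [-0.    0.03  0.01] w 0.023910985990143022 [-0.36  0.02  1.86 -0.    1.25 -1.8 ]
tool d [ 0.0002 -0.0003  0.0048]
```

Call:
{"name": "send_rows", "arguments": {
  "motion": [
    [[0,0,0.006,0]]
  ]
}}

```text
time_s: 26.3
tcp_pos: [0.5554, -0.1275, 0.1164]
ee_rot: [0.007, 0.063, 0.998, -0.003]
force: [-2.0, -0.5, 1.1]
gripper_width: 0.0235
```

```bash
python3 hold.py 3; python3 st.py .5548 -.1274 .112
```

```text
26.45 [ 0.5554 -0.1274  0.116 ] yaw 172.74 tilt [ 0.014  -0.0069] F [-1.8 -1.3  2.1] T [-0.19  0.27 -0.02] w 0.023760569760844116 [-0.36  0.02  1.86 -0.    1.24 -1.8 ]
tool d [ 0.0007 -0.      0.004 ]
```

Call:
{"name": "send_rows", "arguments": {
  "motion": [
    [[0.0007,0,0.006,0]]
  ]
}}

```text
time_s: 26.55
tcp_pos: [0.5555, -0.1276, 0.1117]
ee_rot: [0.008, 0.063, 0.998, -0.003]
force: [-3.5, 1.3, 6.8]
gripper_width: 0.0233
```

```bash
python3 hold.py 4; python3 st.py .5548 -.1274 .104
```

```text
26.75 [ 0.5554 -0.1275  0.1109] yaw 172.74 tilt [ 0.0153 -0.0072] F [-1.4 -0.5  4.6] T [ 0.07  0.27 -0.04] w 0.023512074690621186 [-0.36  0.03  1.86 -0.    1.23 -1.8 ]
tool d [0.0007 0.0001 0.0069]
```

Call:
{"name": "send_rows", "arguments": {
  "motion": [
    [[0,0,0.0045,0]]
  ]
}}

```text
time_s: 26.85
tcp_pos: [0.5557, -0.1277, 0.1079]
ee_rot: [0.008, 0.063, 0.998, -0.003]
force: [-5.4, 0.6, 9.2]
gripper_width: 0.0233
```

```bash
python3 hold.py 4; python3 st.py .5548 -.1274 .104
```

```text
27.05 [ 0.5556 -0.1276  0.1073] yaw 172.74 tilt [ 0.0152 -0.0072] F [-2.8  0.5  6.3] T [0.07 0.63 0.04] w 0.02350621360140667 [-0.36  0.03  1.87 -0.    1.22 -1.8 ]
tool d [0.0009 0.0001 0.0033]
```

Call:
{"name": "send_rows", "arguments": {
  "motion": [
    [[0.001,0,0.0038,0]]
  ]
}}

```text
time_s: 27.15
tcp_pos: [0.5554, -0.1276, 0.1053]
ee_rot: [0.009, 0.063, 0.998, -0.003]
force: [-2.9, 1.0, 10.2]
gripper_width: 0.0236
```

```bash
python3 hold.py 4; python3 st.py .5548 -.1274 .1035
```

```text
27.35 [ 0.5554 -0.1276  0.1049] yaw 172.74 tilt [ 0.0168 -0.0074] F [-1.8 -0.1  7.2] T [0.11 0.53 0.05] w 0.02375904826620521 [-0.36  0.04  1.87 -0.    1.22 -1.8 ]
tool d [0.0006 0.0001 0.0014]
```

Call:
{"name": "send_rows", "arguments": {
  "motion": [
    [[0.0005,0,0.0022,0]]
  ]
}}

```text
time_s: 27.45
tcp_pos: [0.5555, -0.1276, 0.1046]
ee_rot: [0.009, 0.063, 0.998, -0.003]
force: [-4.7, 1.0, 10.6]
gripper_width: 0.0232
```

```bash
python3 hold.py 4; python3 st.py .5548 -.1274 .1035
```

```text
27.65 [ 0.5555 -0.1276  0.1045] yaw 172.76 tilt [ 0.0177 -0.0077] F [-3.3  0.1  9.3] T [0.26 0.77 0.06] w 0.0239142974584551 [-0.36  0.04  1.87 -0.    1.22 -1.8 ]
tool d [0.0007 0.0001 0.001 ]
```

Call:
{"name": "send_rows", "arguments": {
  "motion": [
    [[0,0,0,5]]
  ]
}}

```text
time_s: 27.75
tcp_pos: [0.5556, -0.1276, 0.1056]
ee_rot: [0.009, 0.108, 0.994, -0.003]
force: [-3.5, -0.2, 6.6]
gripper_width: 0.0231
```

```bash
python3 hold.py 2; python3 st.py .5548 -.1274 .1035
```

```text
27.85 [ 0.5556 -0.1276  0.1058] yaw 167.68 tilt [ 0.0175 -0.0077] F [-3.   0.7  8.5] T [ 0.17  0.92 -0.13] w 0.02368833168586198 [-0.36  0.04  1.87 -0.    1.22 -1.71]
tool d [0.0009 0.0001 0.0023]
```

Call:
{"name": "send_rows", "arguments": {
  "motion": [
    [[0.0008,0,0.0035,0]]
  ]
}}

```text
time_s: 27.95
tcp_pos: [0.5555, -0.1276, 0.1042]
ee_rot: [0.01, 0.107, 0.994, -0.003]
force: [-3.5, 0.1, 10.9]
gripper_width: 0.0236
```

```bash
python3 hold.py 3; python3 st.py .5548 -.1274 .1035
```

```text
28.1 [ 0.5555 -0.1276  0.1039] yaw 167.67 tilt [ 0.0186 -0.0079] F [-3.1  0.6  8.9] T [ 0.22  0.7  -0.02] w 0.023507747179126955 [-0.36  0.04  1.87 -0.    1.21 -1.71]
tool d [0.0007 0.0001 0.0004]
```

Call:
{"name": "send_rows", "arguments": {
  "motion": [
    [[0,0,0.0015,8]]
  ]
}}

```text
time_s: 28.2
tcp_pos: [0.5558, -0.1277, 0.1039]
ee_rot: [0.01, 0.178, 0.984, -0.002]
force: [-3.9, 1.3, 8.1]
gripper_width: 0.0237
```

```bash
python3 hold.py 2; python3 st.py .5548 -.1274 .1035
```

```text
28.3 [ 0.5558 -0.1276  0.1039] yaw 159.54 tilt [ 0.0186 -0.0078] F [-4.   1.   8.9] T [ 0.24  0.89 -0.09] w 0.023600491256226045 [-0.36  0.04  1.87 -0.    1.21 -1.57]
tool d [ 0.001  -0.0001  0.0004]
```

Call:
{"name": "send_rows", "arguments": {
  "motion": [
    [[0.0006,-0.0002,0.0015,8]]
  ]
}}

```text
time_s: 28.4
tcp_pos: [0.5555, -0.1275, 0.1039]
ee_rot: [0.01, 0.247, 0.969, -0.001]
force: [-3.1, 1.0, 7.7]
gripper_width: 0.0235
```

```bash
python3 hold.py 2; python3 st.py .5548 -.1274 .1035
```

```text
28.5 [ 0.5555 -0.1276  0.1039] yaw 151.41 tilt [ 0.019  -0.0078] F [-3.9  0.8  8.9] T [ 0.15  0.91 -0.1 ] w 0.02362601469679826 [-0.36  0.04  1.87 -0.    1.21 -1.43]
tool d [ 0.0007 -0.0002  0.0004]
```

Call:
{"name": "send_rows", "arguments": {
  "motion": [
    [[0.0006,-0.0003,0.0016,8]]
  ]
}}

```text
time_s: 28.6
tcp_pos: [0.5555, -0.1276, 0.1039]
ee_rot: [0.011, 0.315, 0.949, -0.001]
force: [-1.6, -0.6, 8.2]
gripper_width: 0.0238
```

```bash
python3 hold.py 2; python3 st.py .5548 -.1274 .1035
```

```text
28.7 [ 0.5555 -0.1276  0.1039] yaw 143.28 tilt [ 0.0201 -0.008 ] F [-2.7  0.6  7.9] T [ 0.13  0.74 -0.07] w 0.023715965934484422 [-0.36  0.04  1.87 -0.    1.21 -1.29]
tool d [ 0.0007 -0.0002  0.0004]
```

Call:
{"name": "send_rows", "arguments": {
  "motion": [
    [[0.0005,-0.0003,0.0016,8]]
  ]
}}

```text
time_s: 28.8
tcp_pos: [0.5556, -0.1276, 0.104]
ee_rot: [0.011, 0.382, 0.924, 0.0]
force: [-2.8, 1.4, 8.5]
gripper_width: 0.0233
```

```bash
python3 hold.py 2; python3 st.py .5548 -.1274 .1035
```

```text
28.9 [ 0.5555 -0.1276  0.104 ] yaw 135.15 tilt [ 0.0211 -0.0081] F [-3.   0.4  8.6] T [ 0.18  0.81 -0.13] w 0.023453669421921876 [-0.36  0.04  1.87 -0.    1.21 -1.14]
tool d [ 0.0006 -0.0004  0.0005]
```

Turning freely, forces around 9 N. I'll continue towards a yaw of 82.8°.

Call:
{"name": "send_rows", "arguments": {
  "motion": [
    [[0.0004,-0.0004,0.0016,8]]
  ]
}}

```text
time_s: 29.0
tcp_pos: [0.5554, -0.1275, 0.104]
ee_rot: [0.011, 0.446, 0.895, 0.001]
force: [-2.4, 1.5, 9.4]
gripper_width: 0.0236
```

```bash
python3 hold.py 2; python3 st.py .5548 -.1274 .1035
```

```text
29.1 [ 0.5554 -0.1274  0.104 ] yaw 127.02 tilt [ 0.0216 -0.0079] F [-3.5  1.3  9.8] T [ 0.23  0.85 -0.06] w 0.023384509175168287 [-0.36  0.03  1.87  0.    1.21 -1.  ]
tool d [ 0.0004 -0.0005  0.0004]
```

Call:
{"name": "send_rows", "arguments": {
  "motion": [
    [[0.0003,-0.0005,0.0016,8]]
  ]
}}

```text
time_s: 29.2
tcp_pos: [0.5555, -0.1275, 0.104]
ee_rot: [0.012, 0.509, 0.861, 0.002]
force: [-2.5, 0.6, 8.5]
gripper_width: 0.0239
```

```bash
python3 hold.py 2; python3 st.py .5548 -.1274 .1035
```

```text
29.3 [ 0.5555 -0.1275  0.104 ] yaw 118.89 tilt [ 0.0227 -0.008 ] F [-1.8  0.9  8.4] T [ 0.19  0.79 -0.09] w 0.023270868566021237 [-0.36  0.03  1.87  0.    1.21 -0.86]
tool d [ 0.0005 -0.0006  0.0005]
```

Call:
{"name": "send_rows", "arguments": {
  "motion": [
    [[0.0003,-0.0005,0.0016,8]]
  ]
}}

```text
time_s: 29.4
tcp_pos: [0.5555, -0.1275, 0.104]
ee_rot: [0.012, 0.568, 0.823, 0.003]
force: [-3.0, 2.5, 9.3]
gripper_width: 0.0233
```

```bash
python3 hold.py 2; python3 st.py .5548 -.1274 .1035
```

```text
29.5 [ 0.5555 -0.1274  0.104 ] yaw 110.76 tilt [ 0.0235 -0.0079] F [-2.2  1.2  8.8] T [ 0.28  0.85 -0.11] w 0.023816110040659207 [-0.36  0.03  1.87  0.    1.21 -0.72]
tool d [ 0.0003 -0.0006  0.0005]
```

Call:
{"name": "send_rows", "arguments": {
  "motion": [
    [[0.0002,-0.0005,0.0016,8]]
  ]
}}

```text
time_s: 29.6
tcp_pos: [0.5555, -0.1274, 0.104]
ee_rot: [0.012, 0.625, 0.78, 0.004]
force: [-2.7, 1.0, 7.9]
gripper_width: 0.0237
```

```bash
python3 hold.py 2; python3 st.py .5548 -.1274 .1035
```

```text
29.7 [ 0.5555 -0.1273  0.104 ] yaw 102.64 tilt [ 0.0242 -0.0078] F [-2.2  1.3  9.5] T [ 0.22  0.86 -0.1 ] w 0.02311568752941726 [-0.36  0.03  1.87  0.    1.21 -0.58]
tool d [ 0.0001 -0.0007  0.0005]
```

Call:
{"name": "send_rows", "arguments": {
  "motion": [
    [[0.0002,-0.0005,0.0016,8]]
  ]
}}

```text
time_s: 29.8
tcp_pos: [0.5557, -0.1274, 0.1041]
ee_rot: [0.012, 0.679, 0.734, 0.006]
force: [-3.2, 0.6, 9.0]
gripper_width: 0.0238
```

```bash
python3 hold.py 2; python3 st.py .5548 -.1274 .1035
```

```text
29.9 [ 0.5556 -0.1274  0.1041] yaw 94.52 tilt [ 0.0253 -0.0081] F [-1.9  0.2  7.8] T [ 0.15  0.81 -0.03] w 0.023701828899927602 [-0.36  0.03  1.87  0.    1.21 -0.44]
tool d [ 0.     -0.0008  0.0006]
```

Next, the last 12° in smaller steps, watching for the end stop.

Call:
{"name": "send_rows", "arguments": {
  "motion": [
    [[0,-0.0005,0.0017,6]]
  ]
}}

```text
time_s: 30.0
tcp_pos: [0.5556, -0.1274, 0.1041]
ee_rot: [0.012, 0.717, 0.697, 0.006]
force: [-3.1, 1.7, 9.7]
gripper_width: 0.0237
```

```bash
python3 hold.py 2; python3 st.py .5548 -.1274 .1035
```

```text
30.1 [ 0.5556 -0.1274  0.104 ] yaw 88.43 tilt [ 0.0258 -0.0081] F [-3.   0.6  9.8] T [ 0.25  0.91 -0.12] w 0.02373717506552173 [-0.36  0.03  1.88  0.    1.21 -0.33]
tool d [-0.0001 -0.0008  0.0005]
```

Call:
{"name": "send_rows", "arguments": {
  "motion": [
    [[0,-0.0005,0.0017,4]]
  ]
}}

```text
time_s: 30.2
tcp_pos: [0.5556, -0.1273, 0.1039]
ee_rot: [0.012, 0.741, 0.671, 0.007]
force: [-4.0, 1.1, 9.5]
gripper_width: 0.0233
```

```bash
python3 hold.py 2; python3 st.py .5548 -.1274 .1035
```

```text
30.3 [ 0.5556 -0.1273  0.1039] yaw 84.38 tilt [ 0.0263 -0.008 ] F [-2.6  0.5  9.9] T [ 0.28  0.89 -0.08] w 0.023662601250339768 [-0.36  0.03  1.88  0.    1.21 -0.26]
tool d [-0.0002 -0.0008  0.0004]
```

Call:
{"name": "send_rows", "arguments": {
  "motion": [
    [[0,-0.0003,0.0015,2]]
  ]
}}

```text
time_s: 30.4
tcp_pos: [0.5556, -0.1272, 0.1039]
ee_rot: [0.012, 0.752, 0.658, 0.007]
force: [-4.2, 0.1, 9.2]
gripper_width: 0.0235
```

```bash
python3 hold.py 2; python3 st.py .5548 -.1274 .1035
```

```text
30.5 [ 0.5556 -0.1272  0.1039] yaw 82.39 tilt [ 0.0262 -0.0082] F [-4.4  1.9  8.6] T [0.14 0.99 0.1 ] w 0.023614771093424528 [-0.36  0.03  1.88  0.    1.21 -0.22]
tool d [-0.0003 -0.0007  0.0004]
```

Call:
{"name": "send_rows", "arguments": {
  "motion": [
    [[0,0,-0.0025,0]]
  ]
}}

```text
time_s: 30.6
tcp_pos: [0.5555, -0.1272, 0.107]
ee_rot: [0.012, 0.752, 0.659, 0.007]
force: [-1.6, -0.2, 3.9]
gripper_width: 0.0232
```

```bash
python3 hold.py 3; python3 st.py .5548 -.1274 .1105
```

```text
30.75 [ 0.5556 -0.1273  0.1077] yaw 82.41 tilt [ 0.0259 -0.0084] F [-4.   1.2  7.4] T [0.13 0.94 0.06] w 0.0233530483351662 [-0.36  0.03  1.87  0.    1.21 -0.22]
tool d [-0.0002 -0.0007 -0.0028]
```

Call:
{"name": "send_rows", "arguments": {
  "motion": [
    [[0,0,-0.0015,0]]
  ]
}}

```text
time_s: 30.85
tcp_pos: [0.5555, -0.1273, 0.1095]
ee_rot: [0.012, 0.752, 0.659, 0.007]
force: [-1.2, 0.1, 2.5]
gripper_width: 0.0236
```

```bash
python3 hold.py 3; python3 st.py .5548 -.1274 .1105
```

```text
31.0 [ 0.5556 -0.1272  0.1102] yaw 82.41 tilt [ 0.0255 -0.0083] F [-3.7  1.   8.5] T [0.14 0.95 0.04] w 0.02308931988078051 [-0.36  0.02  1.87  0.    1.22 -0.22]
tool d [-0.0003 -0.0008 -0.0003]
```

Call:
{"name": "send_rows", "arguments": {
  "motion": [
    [[0,0,-0.001,0]]
  ]
}}

```text
time_s: 31.1
tcp_pos: [0.5553, -0.1272, 0.1106]
ee_rot: [0.012, 0.752, 0.659, 0.007]
force: [0.6, -1.6, -5.7]
gripper_width: 0.0237
```

```bash
python3 hold.py 3; python3 st.py .5548 -.1274 .1105
```

```text
31.25 [ 0.5554 -0.1272  0.1106] yaw 82.42 tilt [ 0.0253 -0.0084] F [ 0.1  0.2 -0.8] T [-0.29  0.03  0.  ] w 0.023473684674473777 [-0.36  0.02  1.87  0.    1.22 -0.22]
tool d [-0.0003 -0.0005  0.    ]
```

Call:
{"name": "send_rows", "arguments": {
  "motion": [
    [[0,0,0,0]]
  ],
  "gripper": 75
}}

```text
time_s: 31.35
tcp_pos: [0.5553, -0.127, 0.1102]
ee_rot: [0.011, 0.752, 0.659, 0.007]
force: [0.2, 0.0, 0.1]
gripper_width: 0.0368
```

```bash
python3 hold.py 6; python3 st.py
```

```text
31.65 [ 0.5555 -0.1272  0.1107] yaw 82.42 tilt [ 0.0256 -0.0083] F [-0.5 -0.2 -0.5] T [-0.01  0.02  0.03] w 0.06415633517948333 [-0.36  0.02  1.87  0.    1.22 -0.22]
```

Call:
{"name": "send_rows", "arguments": {
  "motion": [
    [[0,0,-0.045,0]]
  ]
}}

```text
time_s: 31.75
tcp_pos: [0.5499, -0.1252, 0.1487]
ee_rot: [0.005, 0.752, 0.659, 0.004]
force: [0.3, 0.5, -0.7]
gripper_width: 0.0642
```

```bash
python3 hold.py 3; python3 st.py
```

```text
31.9 [ 0.5567 -0.1276  0.1598] yaw 82.42 tilt [ 0.0328 -0.0109] F [ 0.3 -0.2  0.1] T [ 0.05  0.03 -0.01] w 0.064059182393472 [-0.36 -0.03  1.84  0.    1.3  -0.22]
```

Call:
{"name": "send_rows", "arguments": {
  "motion": [
    [[0,0,-0.05,0],[0,0,-0.05,0],[0,0,0,0]]
  ]
}}

```text
time_s: 32.2
tcp_pos: [0.5518, -0.1258, 0.2552]
ee_rot: [0.012, 0.752, 0.659, 0.007]
force: [1.3, -0.6, 1.2]
gripper_width: 0.0641
```

```bash
python3 hold.py 4; python3 w.py w7
python3 - <<'E'
from h import *
s=bot.grab_frame("scene");t=bot.grab_frame("top")
for n in("scene","top"):
  bot.grab_frame(n); print(n,[(np.round(d["position"],1).tolist(),round(float(d["score"]),2)) for d in bot.spot_point("cartridge_mid",n)])
print("exp scene",proj("scene",[.5555,-.1275,.083]))
W=np.hstack([cv2.resize(s[150:310,200:340],(350,400)),cv2.resize(t[200:340,240:400],(440,400))]);cv2.imwrite("pics/a2.png",W)
cv2.imwrite("pics/s2.png",s)
E
```

```text
32.4 [ 0.548  -0.1245  0.2455] yaw 82.41284673856936 tilt [ 0.013  -0.0033 -0.9999] [-3.570e-01 -1.080e-01  1.765e+00  1.000e-03  1.471e+00 -2.240e-01]
cartridge_grip 0.93 [413.2 238.7] [ 0.4372 -0.3197  0.09  ]
cartridge_grip 0.82 [238.5 328.5] [ 0.5553 -0.1399  0.09  ]
cartridge_mid 0.84 [397.1 244.7] [ 0.4367 -0.327   0.055 ]
cartridge_pin 0.91 [374.3 250.4] [ 0.4387 -0.3235  0.016 ]
cartridge_pin 0.64 [424.5 299.8] [ 0.4848 -0.4186  0.016 ]
cartridge_pin 0.33 [269.4 510.4] [ 0.7616 -0.23    0.016 ]
scene [([393.1, 350.7], 0.79), ([237.4, 265.0], 0.58), ([365.9, 281.0], 0.57)]
top [([313.1, 460.9], 0.92), ([331.7, 409.9], 0.72)]
exp scene [[266.19717683 235.1894278 ]]
```

View pics/a2.png

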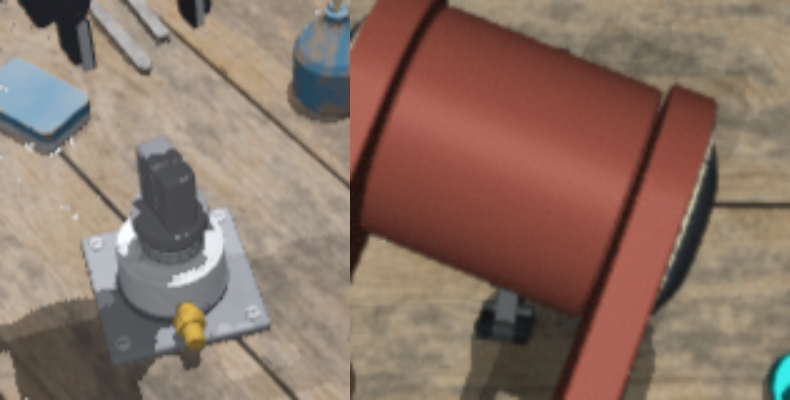

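View pics/w7.png

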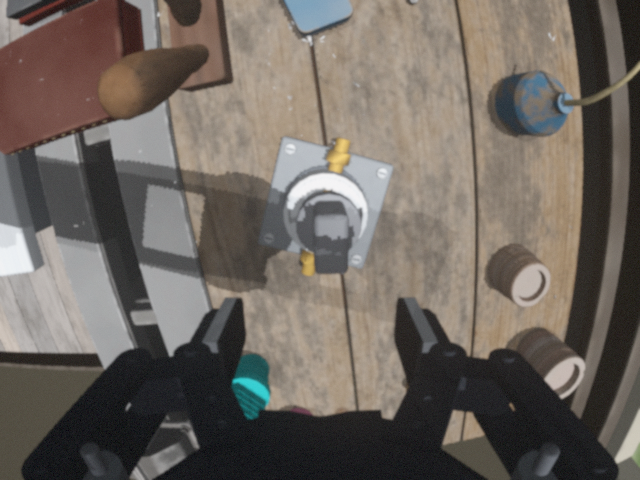

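View pics/s2.png

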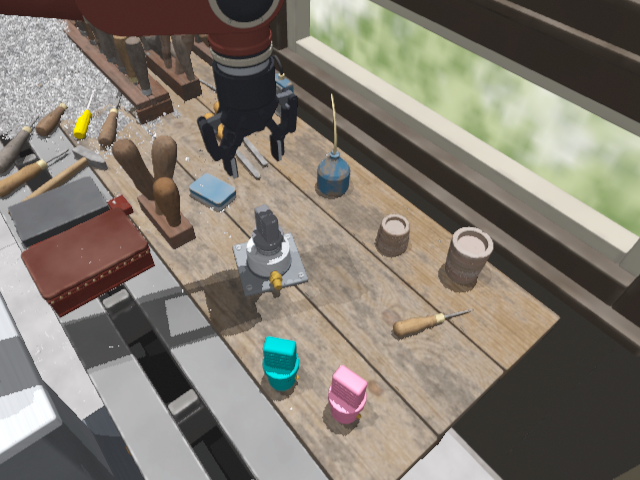

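The cartridge stands upright in the socket at scene (267,240), with its grip still in the twisted direction. The gripper is clear, and the other things on the bench have not moved.

```bash
python3 -c "
from rig import bot
print(bot.observe()['force'],bot.observe()['time_s']);print(bot.hand_in())"
```

```text
[ 0.25700014  0.11416136 -0.23955712] 32.95
the job is handed in; nothing more can be done
None
```

The filter cartridge is locked in the bayonet socket, and I handed the job in at about 33 s. I took the grey cartridge and left the pink and turquoise look-alikes alone. I lined its pin up with the slots, pushed it in, turned it about 90° clockwise, let the spring lift it, then let go and backed off.

**Forces:** the highest reading while it touched the socket was about 11 N on the wrist sensor, against the 30 N limit.

**Locking:** as I eased off, the cartridge rose 6–7 mm from the pushed-in depth. It stopped with its centre about 31 mm above the mouth, inside the 30.5–31.5 mm band, and the upward push on the gripper fell to zero.

**Last picture:** the cartridge stands upright in the socket, within about 2 px of where it should be. The grip still points the twisted way, and the other things stand where they were.

**What went wrong or disagreed:**
- **Tool tilt:** early on, fast moves tilted the tool by up to about 9°. I brought it back to under 1° before grasping, which cost about 14 s.
- **Wrist camera:** it read about 2 mm off sideways. I corrected that by lining up the cartridge and the socket in the same picture.
- **End stop:** I never felt a clear stop at the end of the turn. The lock is judged from the turn angle, the lift and the height.
- **Top camera:** the arm hid the socket from it in the last check.

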